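# Move a freshly glazed plaque to the kiln shelf on the steel lifter

## Task

The round plaque has just been glazed, so it must not be touched with the fingers: take the steel lifter by its handle, slide the blade right under the plaque against its bench stop, and lift it clear, kept level. Set it gently, centred, across the two bars of the kiln shelf, draw the blade out from under it, and lay the lifter back flat on its rubber mat, lined up with the mat, with the whole blade on it. Leave the square plaque, the tub and the bowl where they are.

Things in the scene. Friction and masses are not known exactly. Their poses are not given: they have to be found in the camera images.
- lifter_grip (a point): A point on the lifter's straight wooden handle, the place to grip it, above the root of the neck and 55 mm above the underside of the blade. The handle is 90 mm long (x; from 65 mm behind to 25 mm ahead of this point), 22 mm wide (y), 26 mm tall (z). The lifter's x axis runs along the handle and points to the blade, z up. Lifter mass about 0.16 kg.
- lifter_blade (a point): Centre of the lifter's flat steel blade, 110 mm long (x), 50 mm wide (y), 2 mm thick, 1 mm above its underside; axes as for the handle. It lies 55 mm ahead (+x) of lifter_grip and 54 mm lower. The neck, 22 mm wide, rises from the blade's rear end to the handle; its front face is 45 mm behind (-x) the blade's centre, the blade's tip 55 mm ahead of it.
- lifter: The whole lifter, starting flat on the rubber mat with its blade near the mat's centre. Origin at the centre of the blade's underside, axes as above.
- mat: Fixed black rubber mat, 180 mm (x) by 110 mm (y), 4 mm thick; origin at the centre of its underside.
- round_plaque_center (a point): Centre of the round fired-clay plaque, half-way up: diameter 110 mm, 12 mm thick, 0.16 to 0.25 kg. Its underside is flat and bevelled all round: the flat has radius 48 mm and the edge stands 5 mm clear of the table, so that a blade lying on the table goes in under it and it rides up. It lies flat on the table (z of this point 6 mm) against the posts of round_stop. Too wide to span with a gripper.
- round_plaque: The round plaque; origin at the centre of its underside, z up.
- round_stop: Fixed wooden bench stop for the round plaque. Origin on the table where the plaque's centre starts. Two posts of radius 6 mm, 22 mm high, stand at x = 46 mm, y = +40 and -40 mm, with a 22 mm high rail behind them from x = 62 mm; a blade pushed along +x passes between the posts, and the plaque is held back by them. The -x side, towards the robot, is open.
- square_plaque_center (a point): Centre (half-way up) of the square plaque of the same clay, 100 by 100 by 12 mm, against a like stop on the table: to be left alone.
- kiln_rack: Fixed kiln shelf: a slab 130 mm (x) by 110 mm (y), 12 mm thick, origin at the centre of its underside, carrying two parallel bars along x, each 120 mm long and 16 mm wide, centred at y = +41 and -41 mm, their tops 45 mm above the table. Between them is a channel 66 mm wide, open at both ends, its floor 12 mm above the table: the blade goes down into it and out along -x, while the plaque stays on the bars.
- glaze_tub: White lidded tub, 100 mm across, 74 mm high, on the far side of the work; origin at the centre of its underside. Leave alone.
- bisque_bowl: Clay bowl, 100 mm across, 60 mm high, on the far side of the work; origin at the centre of its underside. Leave alone.
There are look-alikes about, which are no part of the job. Of the things that look like the mat, the smallest one is meant.

How it is judged:
By the outcome, as a careful person would: the job done as asked, in the order asked, and still so for the second after the job is handed in, with the robot touching nothing.
It also fails if it takes over 72 s, if anything falls off the work surface, if the arm or the gripper's body presses on something with over 40 N, if the wrist force passes 120 N, or if a joint passes its speed limit or range.

## Robot

A 7-joint arm with a two-finger parallel gripper is mounted at the origin on the work surface. World frame = base frame: x ahead of the robot, y to its left, z up, the work surface at z = 0. Lengths are in m, angles in rad, forces in N, time in s.
With the tool pointing down it reaches from about 0.4 to 0.85 m from the base axis. Payload 10.4 kg.
Tool frame: the origin (TCP) lies midway between the tips of the shut fingers; the grasp point (between the pads) lies 19 mm behind it; z points along the fingers, y is the direction in which the jaws open and shut (so a half turn about z gives the same grasp; the last joint's range is limited). The gripper opens to 85 mm and grips with 20 to 120 N. Pads are 22 mm wide; open, the fingers measure 114 mm over their backs; the gripper's body (76 mm by 85 mm) begins 54 mm behind the grasp point. The pads swing forward as they close: fully open they stand 13 mm farther back than shut.
Start: joints at [-1.289, 0.332, -0.065, 1.46, 0.022, 1.35, -0.088], TCP at [0.188, 0.596, 0.231] pointing down, gripper open.
Joint ranges: [-2.6, 2.6], [-0.5, 2.12], [-1.47, 1.34], [0.16, 2.42], [-1.27, 4.41], [0.06, 2.06], [-2.6, 2.6]. Speed limits (rad/s): [2.22, 2.22, 2.79, 2.79, 3.14, 3.14, 3.14].

## Interface

Orientations are given as a unit quaternion [x, y, z, w].
In Python, from workcell import get_obs, camera, calibration, hand_in gives the robot as it stands.
- The arm moves only by the shell command python3 -m handwheel 'ROWS' [FORCE]. ROWS is JSON, a list of rows, each an object with "jaw": the finger opening in mm, from 0 to 85.4; "delta_pos": the shift along the tool's x, y, z scaled (see below), a list of three; "turn": the turn about the tool's z scaled (see below). In form: [{"jaw": jaw, "delta_pos": [tx, ty, tz], "turn": turn}, ...]. A call has 1 to 10 rows; each row is the pose to reach, as a shift and turn from the pose commanded when the call began, along the tool's axes at that moment, turning the shorter way round; what a row does not reach only later rows make up. The controller multiplies each number of a shift by 1 m and each number of a turn by pi rad. A row lasts 1/12 s, in which the tool goes at most 41.7 mm and 7.16 degrees, less where a joint would pass 70% of its speed; a pose out of reach is approached as far as the arm can. A call with a number of a shift or a turn outside -1 to 1 is refused whole. A call with a gripper value outside its range is refused whole. The fingers move at their own pace and stop on an object; FORCE is the grip in N (left out, the last holds). Time passes only in rows, so rows that repeat a pose let the fingers close. It gives the time, the measured TCP pose, the force and the opening at its end, in the units of the state.
- get_obs(): the state, without advancing time (a new reading comes with each control period).
- camera(name): name is "scene" or "top"; returns the picture (420x560x3 uint8, red, green, blue); there is no depth.
- calibration(name): a dict with "mtx" (3x3 intrinsics, pixels), "rvec" (rotation vector, rad) and "tvec" (3), from world to camera coordinates, as OpenCV has them. Camera axes: x right, y down, z forward; pixel columns grow to the right and rows downward; lengths in m; the calibration is good to about 2 mm. A picture is of the moment at which its call begins. calibration takes no time and is no camera call.
- hand_in(): hands the job in, once; it reports no verdict.
The state is a dict: "clock": time; "joint_pos": joint angles; "joint_velocities": joint speeds; "tau": joint torques, N m; "position": TCP position; "ee_rot": TCP orientation; "ft_force": force on the tool from outside, world axes, zero at the start; "torque": the same for the moment, N m; "grip_width": opening from 0.0 (shut) to 1.0 (fully open).
Only numpy, scipy, OpenCV 4.12 (cv2) and the standard library are available. Lean on these libraries where they do the work, as an engineer would, in place of code of your own. Each camera call takes 0.05 s, during which the arm holds its last target.

## Working session

There is one attempt and no reset: what is moved stays moved. The work goes in short steps, Python scripts to look and compute and a shell command to move; the robot and the scene stay as the last step left them, time stands still between calls to the robot, and variables do not carry over. Pictures are saved under pics/ and viewed, and the job is handed in when it is done.

```bash
mkdir -p pics; ls; python3 - <<'E'
from workcell import get_obs, camera, calibration
import cv2
o=get_obs(); print(o)
for n in("scene","top"):
    c=calibration(n); print(n,c)
    cv2.imwrite(f"pics/{n}0.png",camera(n)[:,:,::-1])
E
```

```text
pics
{'clock': 0.0, 'joint_pos': array([-1.28859419,  0.33290166, -0.06471551,  1.46097323,  0.02156219,
        1.34993009, -0.08849123]), 'joint_velocities': array([-6.71260284e-04,  6.18142533e-04, -1.55899676e-03,  7.39056659e-05,
        8.85998193e-04, -1.11348217e-04,  1.93479531e-03]), 'tau': array([ 5.48429780e-04, -6.25458527e+01,  4.91993478e-02, -3.91593289e+01,
        1.60228007e-02,  1.00269145e-02, -2.17967460e-05]), 'position': array([0.18743044, 0.59581151, 0.23048214]), 'ee_rot': array([ 1.51793584e-01,  9.88411924e-01, -7.52719201e-04, -1.00186498e-04]), 'ft_force': array([-0.33311302, -0.45208527, -0.05531299]), 'torque': array([-0.00949509, -0.04533875, -0.03661521]), 'grip_width': 1.0045399177758503}
scene {'mtx': array([[437.04563085,   0.        , 287.96929627],
       [  0.        , 437.04563085, 214.30358704],
       [  0.        ,   0.        ,   1.        ]]), 'rvec': array([ 0.73102264,  2.51369763, -1.22196791]), 'tvec': array([ 0.53065264, -0.09267173,  1.51461058])}
top {'mtx': array([[503.37852608,   0.        , 274.60693878],
       [  0.        , 503.37852608, 211.9138481 ],
       [  0.        ,   0.        ,   1.        ]]), 'rvec': array([ 2.12421583, -2.12248911,  0.2106307 ]), 'tvec': array([-0.09341742,  0.57834494,  1.15234601])}
```

View pics/scene0.png

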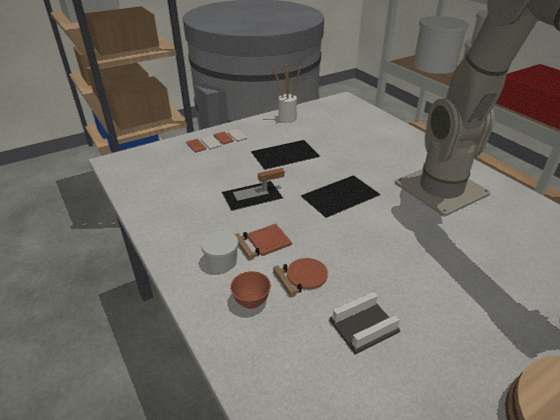

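View pics/top0.png

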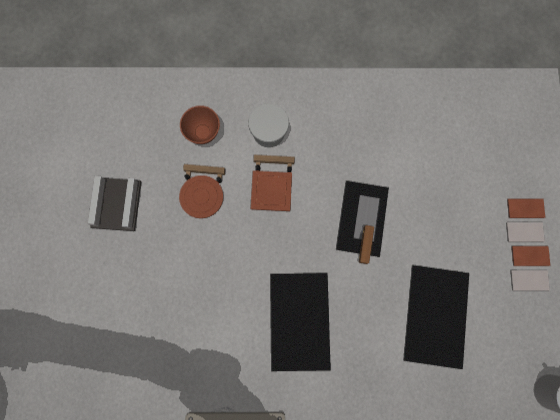

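The scene has three black mats. In the top view they are at (362,218) with the lifter on it, (300,322) and (437,316). The one at (362,218) is clearly the smallest and carries the lifter, so it is the one meant. I'll confirm in enlarged crops.

```bash
cat > h.py <<'E'
import numpy as np, cv2
from workcell import get_obs, camera, calibration
def pix2w(n,uv,z):
    c=calibration(n); K=c["mtx"]; R=cv2.Rodrigues(c["rvec"])[0]; t=np.array(c["tvec"])
    uv=np.atleast_2d(np.array(uv,float)); r=np.c_[uv,np.ones(len(uv))]@np.linalg.inv(K).T@R
    o=-R.T@t; s=(z-o[2])/r[:,2]; return o+r*s[:,None]
def w2pix(n,p):
    c=calibration(n); return cv2.projectPoints(np.atleast_2d(np.array(p,float)),c["rvec"],c["tvec"],c["mtx"],None)[0][:,0]
def crop(img,x0,y0,x1,y1,k,fn,grid=10):
    a=cv2.resize(img[y0:y1,x0:x1],None,fx=k,fy=k,interpolation=cv2.INTER_CUBIC)
    for x in range((x0+grid-1)//grid*grid,x1,grid):
        cv2.line(a,(int((x+.5-x0)*k),0),(int((x+.5-x0)*k),5),(0,255,0),1); cv2.putText(a,str(x),(int((x-x0)*k)-8,16),0,.35,(0,255,0),1)
    for y in range((y0+grid-1)//grid*grid,y1,grid):
        cv2.line(a,(0,int((y+.5-y0)*k)),(5,int((y+.5-y0)*k)),(0,255,0),1); cv2.putText(a,str(y),(7,int((y-y0)*k)+6),0,.35,(0,255,0),1)
    cv2.imwrite(fn,a)
E
python3 - <<'E'
import cv2; from h import *
a=cv2.imread("pics/top0.png")
a=cv2.convertScaleAbs(a,alpha=1.6,beta=15)
crop(a,330,172,400,272,6,"pics/c_mat.png"); crop(a,80,145,300,245,3.6,"pics/c_rt.png")
crop(a,80,165,155,240,8,"pics/c_rack.png"); crop(a,170,155,245,225,8,"pics/c_round.png")
E
```

```text
(no output)
```

View pics/c_mat.png

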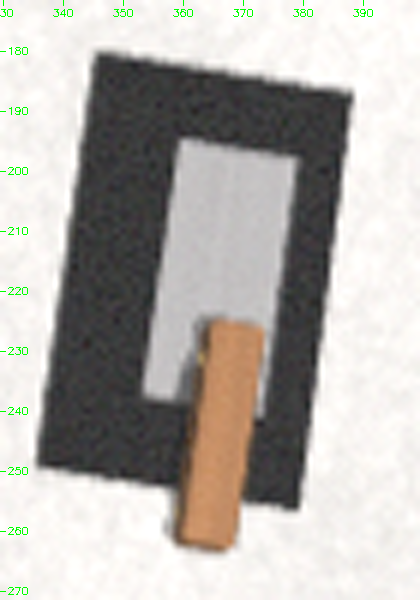

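View pics/c_rack.png

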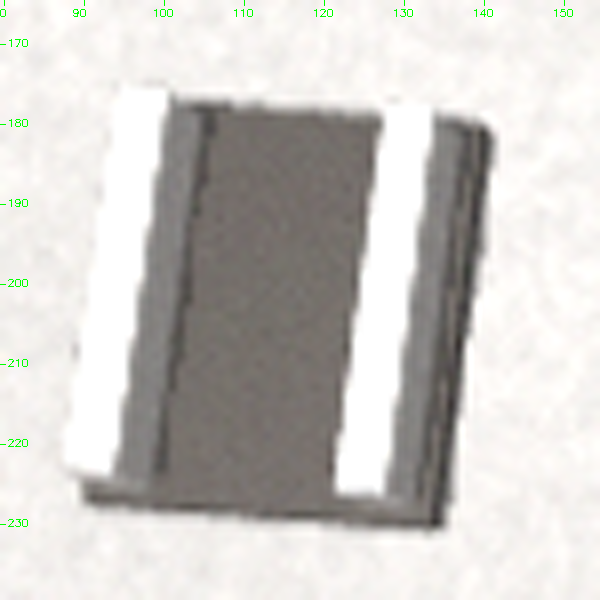

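View pics/c_round.png

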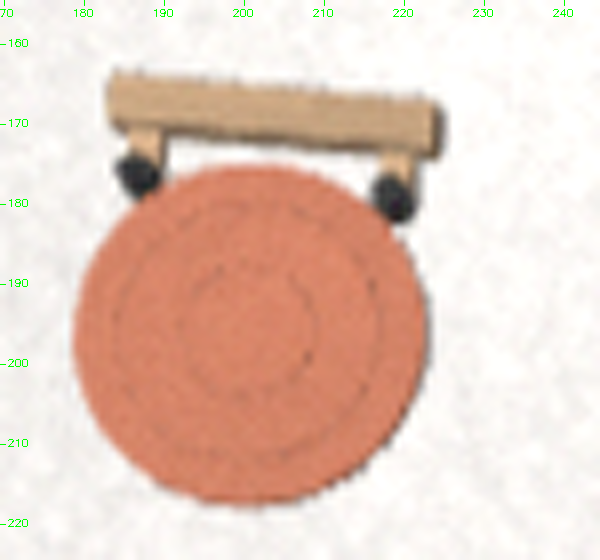

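The crop confirms it: the smallest mat has corners near (345,180), (388,187), (379,256) and (336,249), with the steel lifter on it. The rack bars and the round plaque (centre about (201,197)) are clear too. Next I'll compute the poses.

```bash
cat > m.py <<'E'
from h import *
def q(pts,k,x0,y0): return np.array(pts,float)/k+[x0-.5,y0-.5]
def ctr(name,P,z,long=(0,3)):
    W=pix2w("top",P,z)[:,:2]
    # order: front-left, front-right, rear-right, rear-left (front = image up)
    c=W.mean(0); d=(W[0]+W[1]-W[2]-W[3])/2; e=(W[0]+W[3]-W[1]-W[2])/2
    print(name,"c",c.round(4),"len",np.linalg.norm(d).round(4),"wid",np.linalg.norm(e).round(4),"yaw",np.degrees(np.arctan2(d[1],d[0])).round(2),"yaw_e",np.degrees(np.arctan2(-e[0],e[1])).round(2)); return c
if __name__=="__main__":
    ctr("mat",q([(95,52),(352,92),(299,510),(38,466)],6,330,172),.004)
    ctr("blade",q([(179,138),(299,158),(264,418),(143,398)],6,330,172),.006)
    ctr("handle",q([(209,320),(262,326),(232,550),(180,543)],6,330,172),.072)
    l=ctr("barL",q([(117,90),(167,93),(114,478),(64,472)],8,80,165),.045)
    r=ctr("barR",q([(384,105),(433,108),(384,497),(335,492)],8,80,165),.045)
    print("rack",(l+r)/2,np.linalg.norm(l-r))
    import cv2
    P=q([(73,330),(428,330),(250,163),(250,507)],8,170,155); W=pix2w("top",P,.012)[:,:2]; print(W.round(4),"plq c",W.mean(0))
    W=pix2w("top",q([(140,175),(395,198)],8,170,155),.022)[:,:2]; e=W[0]-W[1]; print("posts",W,np.linalg.norm(e),np.degrees(np.arctan2(-e[0],e[1])))
    W=pix2w("top",q([(108,72),(438,98)],8,170,155),.022)[:,:2]; e=W[0]-W[1]; print("railfar",W,np.linalg.norm(e),np.degrees(np.arctan2(-e[0],e[1])))
    W=pix2w("top",q([(105,125),(434,152)],8,170,155),.022)[:,:2]; e=W[0]-W[1]; print("railnear",W,np.linalg.norm(e),np.degrees(np.arctan2(-e[0],e[1])))
E
python3 m.py
python3 - <<'E'
from h import *
from scipy.spatial.transform import Rotation as R
a=cv2.imread("pics/top0.png")
# ellipse fit of plaque, red mask
hsv=cv2.cvtColor(a,cv2.COLOR_BGR2HSV)
m=((a[:,:,2].astype(int)-a[:,:,0])>45).astype(np.uint8); m[:,:175]=0;m[:,240:]=0;m[:172]=0;m[225:]=0
M=cv2.moments(m,True); print("red centroid",M['m10']/M['m00'],M['m01']/M['m00'],M['m00'], pix2w("top",[[M['m10']/M['m00'],M['m01']/M['m00']]],.012))
o=get_obs(); print(R.from_quat(o['ee_rot']).as_matrix().round(4))
s=cv2.convertScaleAbs(cv2.imread("pics/scene0.png"),alpha=1.4)
crop(s,215,160,295,215,8,"pics/s_mat.png"); crop(s,265,250,415,355,5,"pics/s_pr.png")
E
```

```text
mat c [ 0.5741 -0.3125] len 0.1787 wid 0.109 yaw -9.27 yaw_e -9.32
blade c [ 0.5738 -0.3226] len 0.1116 wid 0.0506 yaw -9.59 yaw_e -9.55
handle c [ 0.4995 -0.3076] len 0.089 wid 0.0206 yaw -9.42 yaw_e -7.06
barL c [0.6102 0.3457] len 0.1194 wid 0.0153 yaw -3.79 yaw_e -5.12
barR c [0.605 0.264] len 0.1207 wid 0.015 yaw -3.86 yaw_e -4.65
rack [0.60757858 0.30487072] 0.08182552881864172
[[0.6278 0.1469]
 [0.628  0.036 ]
 [0.6819 0.0932]
 [0.5716 0.0901]] plq c [0.62733014 0.09153721]
posts [[0.6752339  0.12594873]
 [0.66796108 0.04613619]] 0.08014322064189662 -5.2066256960972055
railfar [[0.70863302 0.1371064 ]
 [0.70036922 0.03333825]] 0.10409669012193357 -4.553264287682564
railnear [[0.69139368 0.13744376]
 [0.68284022 0.03425151]] 0.10354614079026982 -4.738331802312227
red centroid 200.71223513328778 196.20505809979494 1463.0 [[0.62673433 0.09170047 0.012     ]]
[[-9.539e-01  3.000e-01 -3.000e-04]
 [ 3.000e-01  9.539e-01 -1.200e-03]
 [-1.000e-04 -1.200e-03 -1.000e+00]]
```

View pics/s_pr.png

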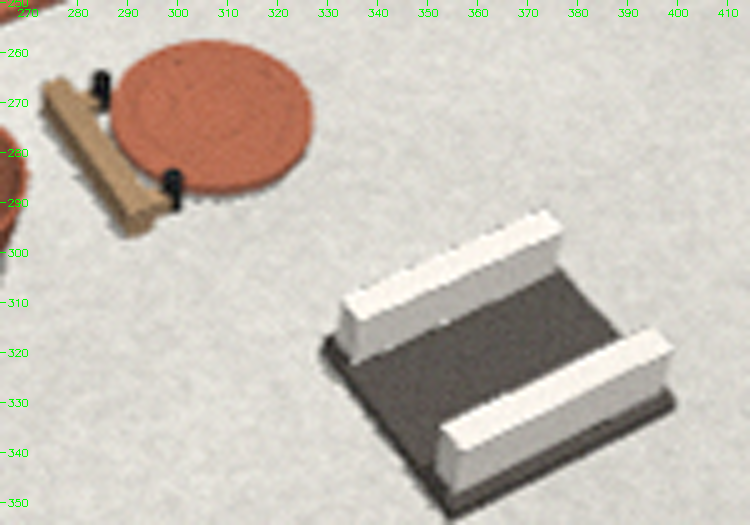

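View pics/s_mat.png

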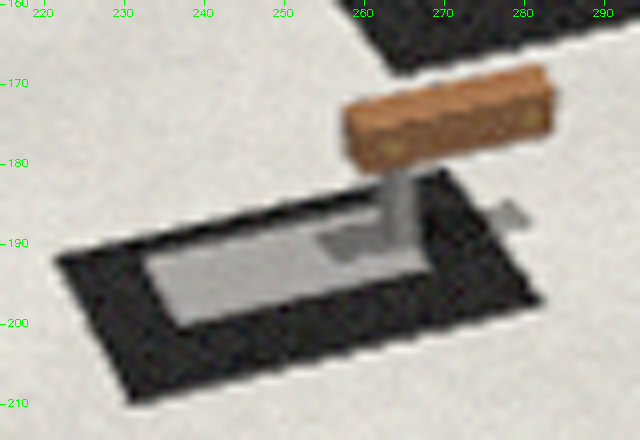

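```bash
cat > go.py <<'E'
import sys; from h import *
from scipy.spatial.transform import Rotation as R
# usage: go.py x y z yaw  (TCP target; yaw of lifter x axis = -tool x)
def plan(x,y,z,yaw):
    o=get_obs(); M=R.from_quat(o['ee_rot']).as_matrix(); d=M.T@(np.array([x,y,z])-o['position'])
    cy=np.degrees(np.arctan2(-M[1,0],-M[0,0]))
    print("t=%.2f"%o['clock'],"pos",o['position'].round(4),"yaw %.2f"%cy,"tilt",(M[:2,2]*57.3).round(2),"F",o['ft_force'].round(2),"T",o['torque'].round(2),"w %.3f"%o['grip_width'])
    print("delta",d.round(4),"turn %.4f"%(-(yaw-cy)/180))
if __name__=="__main__":
    a=[float(v) for v in sys.argv[1:]]
    for i in range(0,len(a),4): plan(*a[i:i+4])
E
python3 go.py .5 .2 .25 -9.5  .5194 -.312 .14 -9.5
```

```text
t=0.10 pos [0.1874 0.5959 0.2306] yaw -17.46 tilt [-0.02 -0.07] F [0.65 0.47 0.3 ] T [-0.03 -0.02 -0.01] w 1.000
delta [-0.4169 -0.2839 -0.019 ] turn -0.0442
t=0.10 pos [0.1874 0.5959 0.2306] yaw -17.46 tilt [-0.02 -0.07] F [0.65 0.47 0.3 ] T [-0.03 -0.02 -0.01] w 1.000
delta [-0.5891 -0.7663  0.0916] turn -0.0442
```

```bash
python3 -m handwheel '[{"jaw":85,"delta_pos":[-0.417,-0.284,-0.019],"turn":-0.0442},{"jaw":85,"delta_pos":[-0.417,-0.284,-0.019],"turn":-0.0442},{"jaw":85,"delta_pos":[-0.417,-0.284,-0.019],"turn":-0.0442},{"jaw":85,"delta_pos":[-0.417,-0.284,-0.019],"turn":-0.0442},{"jaw":85,"delta_pos":[-0.417,-0.284,-0.019],"turn":-0.0442},{"jaw":85,"delta_pos":[-0.417,-0.284,-0.019],"turn":-0.0442},{"jaw":85,"delta_pos":[-0.417,-0.284,-0.019],"turn":-0.0442},{"jaw":85,"delta_pos":[-0.417,-0.284,-0.019],"turn":-0.0442},{"jaw":85,"delta_pos":[-0.417,-0.284,-0.019],"turn":-0.0442},{"jaw":85,"delta_pos":[-0.417,-0.284,-0.019],"turn":-0.0442}]'; python3 go.py .5194 -.312 .14 -9.5
```

```text
clock: 0.93
position: [0.4462, 0.2674, 0.247]
ee_rot: [0.083, 0.997, 0.0, -0.0]
ft_force: [0.7, 0.7, -0.2]
grip_width: 0.993
t=0.93 pos [0.4462 0.2674 0.247 ] yaw -9.51 tilt [-0.01  0.01] F [ 0.73  0.66 -0.22] T [ 0.02 -0.07  0.04] w 0.993
delta [-0.1679 -0.5593  0.1069] turn -0.0000
```

```bash
python3 -m handwheel '[{"jaw":85,"delta_pos":[-0.168,-0.559,0.05],"turn":0},{"jaw":85,"delta_pos":[-0.168,-0.559,0.05],"turn":0},{"jaw":85,"delta_pos":[-0.168,-0.559,0.05],"turn":0},{"jaw":85,"delta_pos":[-0.168,-0.559,0.05],"turn":0},{"jaw":85,"delta_pos":[-0.168,-0.559,0.05],"turn":0},{"jaw":85,"delta_pos":[-0.168,-0.559,0.05],"turn":0},{"jaw":85,"delta_pos":[-0.168,-0.559,0.05],"turn":0},{"jaw":85,"delta_pos":[-0.168,-0.559,0.05],"turn":0},{"jaw":85,"delta_pos":[-0.168,-0.559,0.05],"turn":0},{"jaw":85,"delta_pos":[-0.168,-0.559,0.05],"turn":0}]'; python3 go.py .5194 -.312 .14 -9.5
```

```text
clock: 1.77
position: [0.4973, -0.1445, 0.2113]
ee_rot: [0.083, 0.997, 0.0, 0.0]
ft_force: [0.8, 0.5, 0.5]
grip_width: 0.993
t=1.77 pos [ 0.4973 -0.1445  0.2113] yaw -9.49 tilt [0.02 0.02] F [0.8  0.55 0.55] T [ 0.06 -0.07 -0.01] w 0.993
delta [-0.0494 -0.1616  0.0713] turn 0.0000
```

```bash
python3 -m handwheel '[{"jaw":85,"delta_pos":[-0.0494,-0.1616,0.0713],"turn":0},{"jaw":85,"delta_pos":[-0.0494,-0.1616,0.0713],"turn":0},{"jaw":85,"delta_pos":[-0.0494,-0.1616,0.0713],"turn":0},{"jaw":85,"delta_pos":[-0.0494,-0.1616,0.0713],"turn":0},{"jaw":85,"delta_pos":[-0.0494,-0.1616,0.0713],"turn":0},{"jaw":85,"delta_pos":[-0.0494,-0.1616,0.0713],"turn":0},{"jaw":85,"delta_pos":[-0.0494,-0.1616,0.0713],"turn":0}]'; python3 go.py .5194 -.312 .04 -9.5
python3 - <<'E'
from h import *
for n in("scene","top"):
    a=camera(n)[:,:,::-1]; cv2.imwrite(f"pics/{n}1.png",a)
    p=w2pix(n,get_obs()['position'])[0]; print(n,p); x,y=p.astype(int)
    crop(cv2.convertScaleAbs(np.ascontiguousarray(a),alpha=1.4),x-50,y-40,x+50,y+50,6,f"pics/{n}1c.png")
E
```

```text
clock: 2.35
position: [0.5189, -0.3108, 0.1392]
ee_rot: [0.084, 0.996, -0.0, -0.001]
ft_force: [0.2, -0.4, 0.9]
grip_width: 0.993
t=2.35 pos [ 0.5189 -0.3108  0.1392] yaw -9.62 tilt [-0.12  0.01] F [ 0.25 -0.4   0.92] T [ 0.01 -0.02 -0.03] w 0.993
delta [-0.0009 -0.0011  0.0992] turn -0.0007
scene [265.38762531 154.18706513]
top [372.25428507 230.64223769]
```

View pics/scene1c.png

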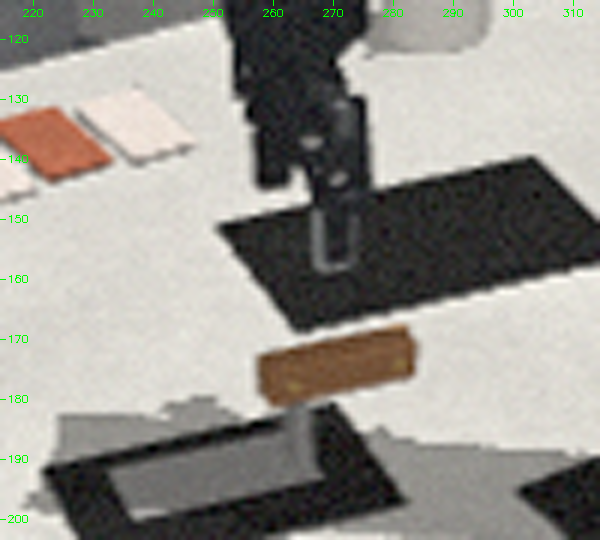

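View pics/top1c.png

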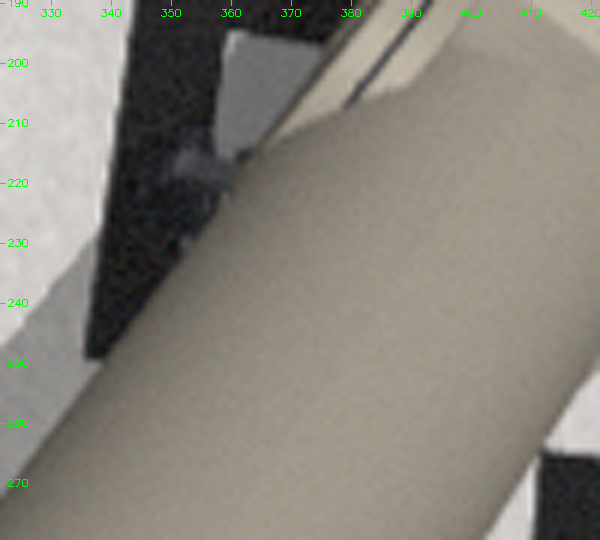

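The scene crop shows the fingertips at about (270,158) and (260,144), straddling the line of the handle. Their midpoint agrees with the projected TCP at (265,154), so I'll descend.

```bash
python3 -m handwheel '[{"jaw":85,"delta_pos":[-0.001,-0.001,0.02],"turn":0},{"jaw":85,"delta_pos":[-0.001,-0.001,0.045],"turn":0},{"jaw":85,"delta_pos":[-0.001,-0.001,0.07],"turn":0},{"jaw":85,"delta_pos":[-0.001,-0.001,0.09],"turn":0},{"jaw":85,"delta_pos":[-0.001,-0.001,0.099],"turn":0},{"jaw":85,"delta_pos":[-0.001,-0.001,0.099],"turn":0},{"jaw":85,"delta_pos":[-0.001,-0.001,0.099],"turn":0}]'; python3 go.py .5194 -.312 .04 -9.5
python3 - <<'E'
from h import *
a=camera("scene")[:,:,::-1]
crop(cv2.convertScaleAbs(np.ascontiguousarray(a),alpha=1.5),215,130,315,215,7,"pics/scene2c.png")
E
```

```text
clock: 3.03
position: [0.5212, -0.3106, 0.042]
ee_rot: [0.082, 0.997, 0.0, 0.0]
ft_force: [-0.1, -0.9, 0.3]
grip_width: 0.997
t=3.03 pos [ 0.5212 -0.3106  0.042 ] yaw -9.44 tilt [0.04 0.01] F [-0.12 -0.92  0.31] T [ 0.   -0.04 -0.06] w 0.997
delta [ 0.0015 -0.0017  0.002 ] turn 0.0003
```

View pics/scene2c.png

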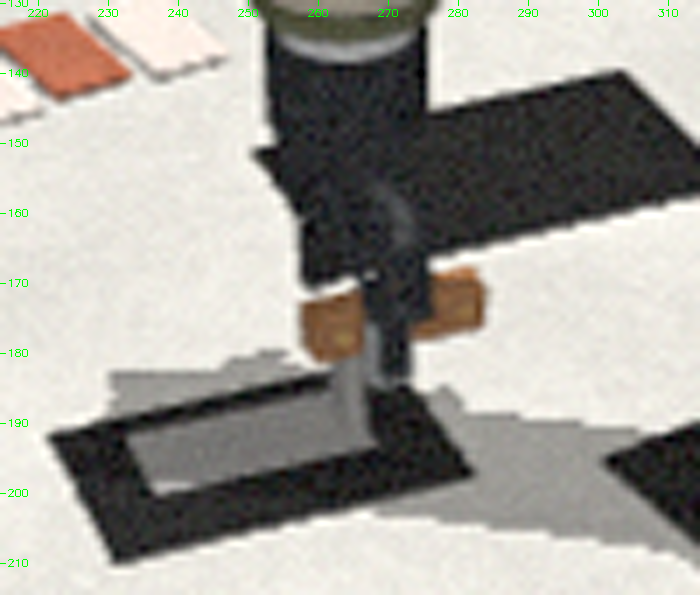

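The near finger at (271,178) lies beside the handle above the neck, and the other finger is beyond it. Now I'll close.

```bash
python3 -m handwheel '[{"jaw":40,"delta_pos":[0,0,0.001],"turn":0},{"jaw":25,"delta_pos":[0,0,0.001],"turn":0},{"jaw":5,"delta_pos":[0,0,0.001],"turn":0},{"jaw":5,"delta_pos":[0,0,0.001],"turn":0},{"jaw":5,"delta_pos":[0,0,0.001],"turn":0},{"jaw":5,"delta_pos":[0,0,0.001],"turn":0},{"jaw":5,"delta_pos":[0,0,0.001],"turn":0}]' 110; python3 go.py .5194 -.312 .04 -9.5
```

```text
clock: 3.67
position: [0.5208, -0.3115, 0.0406]
ee_rot: [0.083, 0.997, -0.0, 0.0]
ft_force: [-0.6, 0.0, 4.6]
grip_width: 0.241
t=3.67 pos [ 0.5208 -0.3115  0.0406] yaw -9.52 tilt [ 0.04 -0.02] F [-0.57  0.04  4.57] T [0.07 0.11 0.03] w 0.241
delta [ 0.0013 -0.0007  0.0006] turn -0.0001
```

```bash
python3 -m handwheel '[{"jaw":5,"delta_pos":[0,0,-0.002],"turn":0},{"jaw":5,"delta_pos":[0,0,-0.01],"turn":0},{"jaw":5,"delta_pos":[0,0,-0.03],"turn":0},{"jaw":5,"delta_pos":[0,0,-0.055],"turn":0},{"jaw":5,"delta_pos":[0,0,-0.08],"turn":0},{"jaw":5,"delta_pos":[0,0,-0.10],"turn":0},{"jaw":5,"delta_pos":[0,0,-0.10],"turn":0},{"jaw":5,"delta_pos":[0,0,-0.10],"turn":0}]'; python3 go.py .5194 -.312 .14 -9.5
python3 - <<'E'
from h import *
for n in("scene","top"):
    a=camera(n)[:,:,::-1]; cv2.imwrite(f"pics/{n}3.png",a)
    p=w2pix(n,get_obs()['position'])[0]; x,y=p.astype(int)
    crop(cv2.convertScaleAbs(np.ascontiguousarray(a),alpha=1.5),x-55,y-45,x+45,y+45,7,f"pics/{n}3c.png")
E
```

```text
clock: 4.33
position: [0.5209, -0.3113, 0.1411]
ee_rot: [0.083, 0.997, -0.0, 0.001]
ft_force: [-0.4, 0.7, -1.3]
grip_width: 0.239
t=4.33 pos [ 0.5209 -0.3113  0.1411] yaw -9.50 tilt [ 0.1  -0.02] F [-0.4   0.66 -1.32] T [ 0.09 -0.02 -0.02] w 0.239
delta [ 0.0014 -0.0009  0.0011] turn -0.0000
```

View pics/scene3c.png

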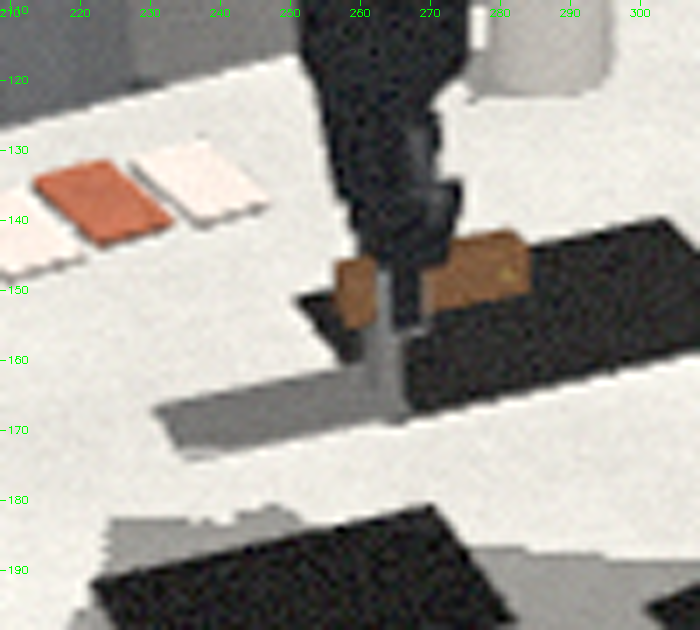

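View pics/top3c.png

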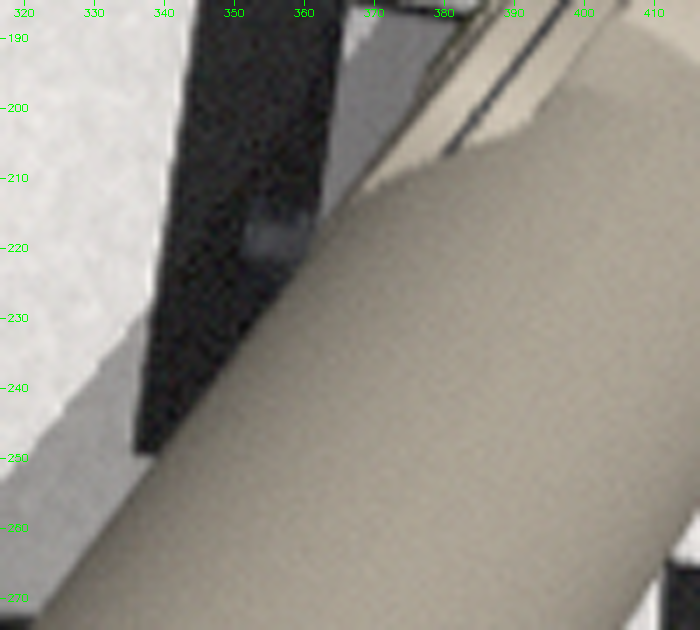

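```bash
python3 - <<'E'
from h import *
def rel(T,W,yaw):
    c,s=np.cos(np.radians(yaw)),np.sin(np.radians(yaw)); return (W[:,:2]-T)@np.array([[c,-s],[s,c]])
T=np.array([.5209,-.3113])
# before lift, scene, tip corners (far=+y? ) 
W=pix2w("scene",[(145/8+215-.5,262/8+160-.5),(182/8+215-.5,326/8+160-.5)],.006); print("before",W.round(4),rel(T,W,-9.5).round(4))
x0,y0=None,None
p=w2pix("scene",[.5209,-.3113,.1411])[0].astype(int); x0,y0=p[0]-55,p[1]-45
W=pix2w("scene",[(152/7+x0-.5,410/7+y0-.5),(186/7+x0-.5,460/7+y0-.5)],.1065);print("after",x0,y0,W.round(4),rel(T,W,-9.5).round(4))
W=pix2w("top",[(179/6+329.5,138/6+171.5),(299/6+329.5,158/6+171.5)],.006); print("top tips",rel(T,W,-9.5).round(4))
print("mat scene",pix2w("scene",[(55/8+214.5,260/8+159.5),(440/8+214.5,170/8+159.5),(543/8+214.5,300/8+159.5),(135/8+214.5,404/8+159.5)],.004)[:,:2].mean(0))
k=lambda x,y:(x/5+264.5,y/5+249.5)
b=pix2w("scene",[k(343,300),k(545,210),k(562,233),k(362,325),k(440,430),k(655,330),k(675,350),k(460,450)],.045)[:,:2]
print("rack scene",b[:4].mean(0),b[4:].mean(0),b.mean(0))
c=pix2w("scene",[k(110,108),k(313,108),k(210,40),k(210,185)],.012)[:,:2]; print(c)
E
```

```text
before [[ 0.6277 -0.3499  0.006 ]
 [ 0.6356 -0.301   0.006 ]] [[ 0.1117 -0.0205]
 [ 0.1114  0.0291]]
after 209 108 [[ 0.6263 -0.3541  0.1065]
 [ 0.6325 -0.3077  0.1065]] [[ 0.111  -0.0248]
 [ 0.1095  0.022 ]]
top tips [[ 0.11    0.0229]
 [ 0.1098 -0.0279]]
mat scene [ 0.57914061 -0.30676555]
rack scene [0.61002782 0.26868308] [0.61596573 0.35000707] [0.61299677 0.30934508]
[[0.6758609  0.06409773]
 [0.58341225 0.12239874]
 [0.60042373 0.04933049]
 [0.66184243 0.13858372]]
```

The scene camera sits about 5 mm off the top camera, so I'll align the blade to the plaque directly in the images. Now I'll move in front of the plaque.

```bash
python3 go.py .4377 .1074 .12 -4.8
```

```text
t=4.43 pos [ 0.52   -0.3106  0.1391] yaw -9.50 tilt [-0.08  0.05] F [-0.06 -0.01 -2.53] T [ 0.1   0.04 -0.01] w 0.242
delta [0.1501 0.3987 0.0196] turn -0.0261
```

```bash
python3 -m handwheel '[{"jaw":5,"delta_pos":[0.01,0.02,0],"turn":-0.005},{"jaw":5,"delta_pos":[0.02,0.05,0],"turn":-0.01},{"jaw":5,"delta_pos":[0.035,0.09,0],"turn":-0.015},{"jaw":5,"delta_pos":[0.05,0.13,0],"turn":-0.02},{"jaw":5,"delta_pos":[0.065,0.17,0],"turn":-0.026},{"jaw":5,"delta_pos":[0.08,0.21,0],"turn":-0.026},{"jaw":5,"delta_pos":[0.095,0.25,0],"turn":-0.026},{"jaw":5,"delta_pos":[0.11,0.29,0],"turn":-0.026},{"jaw":5,"delta_pos":[0.125,0.33,0],"turn":-0.026},{"jaw":5,"delta_pos":[0.14,0.365,0],"turn":-0.026}]'; python3 go.py .4377 .1074 .047 -4.8
```

```text
clock: 5.27
position: [0.4421, 0.07, 0.1392]
ee_rot: [0.042, 0.999, -0.0, -0.001]
ft_force: [1.0, 1.2, -1.3]
grip_width: 0.243
t=5.27 pos [0.4421 0.07   0.1392] yaw -4.82 tilt [-0.08 -0.02] F [ 1.02  1.24 -1.3 ] T [ 0.05 -0.04 -0.03] w 0.243
delta [0.0074 0.0369 0.0922] turn -0.0001
```

```bash
python3 -m handwheel '[{"jaw":5,"delta_pos":[0.003,0.015,0.02],"turn":0},{"jaw":5,"delta_pos":[0.007,0.03,0.04],"turn":0},{"jaw":5,"delta_pos":[0.007,0.037,0.06],"turn":0},{"jaw":5,"delta_pos":[0.007,0.037,0.08],"turn":0},{"jaw":5,"delta_pos":[0.007,0.037,0.09],"turn":0},{"jaw":5,"delta_pos":[0.007,0.037,0.09],"turn":0},{"jaw":5,"delta_pos":[0.007,0.037,0.09],"turn":0},{"jaw":5,"delta_pos":[0.007,0.037,0.09],"turn":0}]'; python3 go.py .4377 .1074 .047 -4.8
python3 - <<'E'
from h import *
for n in("scene","top"):
    a=camera(n)[:,:,::-1]; cv2.imwrite(f"pics/{n}4.png",a)
    a=cv2.convertScaleAbs(np.ascontiguousarray(a),alpha=1.5)
    if n=="top": crop(a,165,155,255,260,6,"pics/top4c.png")
    else: crop(a,260,230,370,320,7,"pics/scene4c.png")
E
```

```text
clock: 5.93
position: [0.4403, 0.1055, 0.0508]
ee_rot: [0.043, 0.999, 0.0, 0.0]
ft_force: [-0.3, 0.6, -1.0]
grip_width: 0.242
t=5.93 pos [0.4403 0.1055 0.0508] yaw -4.87 tilt [0.04 0.02] F [-0.34  0.64 -0.96] T [ 0.04  0.01 -0.  ] w 0.242
delta [0.0027 0.0017 0.0038] turn -0.0004
```

View pics/scene4c.png

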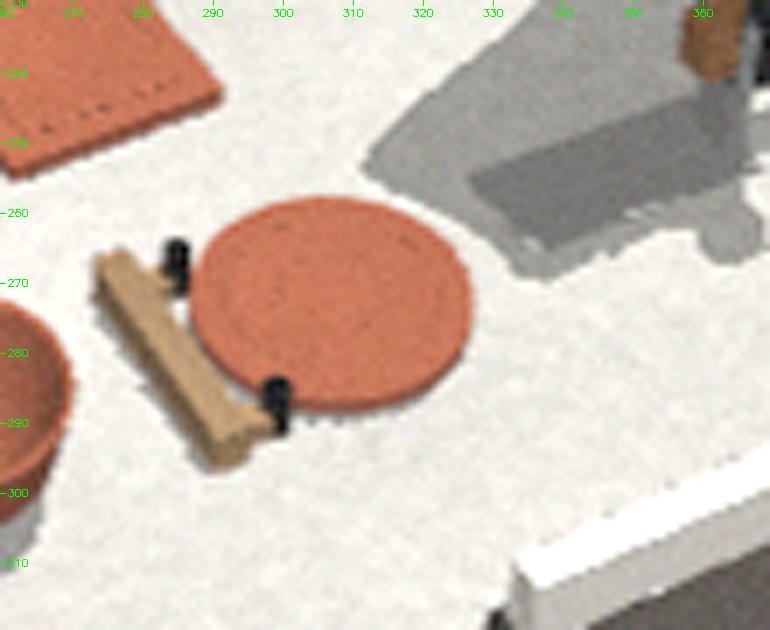

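View pics/top4c.png

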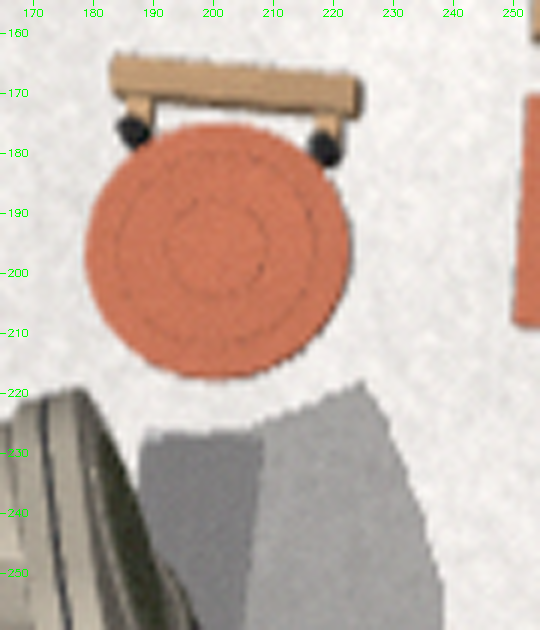

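The blade is in front of the plaque. In the top view the tip runs from about (188,226) to (208,227), and the plaque's centre is at (201,196.5). I'll work out the lateral error.

```bash
python3 - <<'E'
from h import *
o=get_obs(); T=o['position'][:2]; yaw=-4.8; zt=o['position'][2]-.0366+.002; print(o['position'],zt)
def rel(W,T=T):
    c,s=np.cos(np.radians(yaw)),np.sin(np.radians(yaw)); return ((W[:,:2]-T)@np.array([[c,-s],[s,c]])).round(4)
t=lambda x,y:(x/6+164.5,y/6+154.5); s=lambda x,y:(x/7+259.5,y/7+229.5)
print("top tip",rel(pix2w("top",[t(143,430),t(263,438)],zt)), "right edge",rel(pix2w("top",[t(245,625)],zt)))
print("scene tip",rel(pix2w("scene",[s(470,180),s(545,249)],zt)))
print("top plaque",rel(pix2w("top",[t(218,252)],.012)),"red",rel(pix2w("top",[(200.71,196.2)],.012)),"posts",rel(pix2w("top",[t(134,128),t(325,147)],.022)))
a=cv2.imread("pics/scene4.png"); m=((a[:,:,2].astype(int)-a[:,:,0])>40).astype(np.uint8); m[:256]=0;m[292:]=0;m[:,:286]=0;m[:,330:]=0
M=cv2.moments(m,True);print(M['m10']/M['m00'],M['m01']/M['m00'])
print("scene plaque",rel(pix2w("scene",[s(331,298)],.012)),"posts",rel(pix2w("scene",[s(177,247),s(277,385)],.022)))
E
```

```text
[0.44045966 0.10572592 0.05110176] 0.016501760150022547
top tip [[ 0.108   0.0228]
 [ 0.1089 -0.0266]] right edge [[ 0.0319 -0.0277]]
scene tip [[ 0.1121 -0.0209]
 [ 0.1068  0.0257]]
top plaque [[0.1861 0.0012]] red [[0.1868 0.0016]] posts [[ 0.2336  0.0404]
 [ 0.2323 -0.0398]]
305.8706563706564 273.49131274131275
scene plaque [[0.1914 0.0065]] posts [[ 0.2358 -0.0362]
 [ 0.2363  0.0443]]
```

```bash
python3 -m handwheel '[{"jaw":5,"delta_pos":[0,0.003,0.004],"turn":0},{"jaw":5,"delta_pos":[0,0.003,0.008],"turn":0},{"jaw":5,"delta_pos":[0,0.003,0.011],"turn":0},{"jaw":5,"delta_pos":[0,0.003,0.012],"turn":0},{"jaw":5,"delta_pos":[0,0.003,0.012],"turn":0}]'; python3 go.py .4377 .1074 .037 -4.8;  python3 -m handwheel '[{"jaw":5,"delta_pos":[0,0,0.001],"turn":0},{"jaw":5,"delta_pos":[0,0,0.001],"turn":0},{"jaw":5,"delta_pos":[0,0,0.001],"turn":0}]'; python3 go.py .4377 .1074 .037 -4.8
```

```text
clock: 6.45
position: [0.4397, 0.1086, 0.0377]
ee_rot: [0.042, 0.999, -0.0, -0.0]
ft_force: [-0.1, 1.0, -1.3]
grip_width: 0.236
t=6.45 pos [0.4397 0.1086 0.0377] yaw -4.83 tilt [-0.04 -0.02] F [-0.08  1.05 -1.29] T [ 0.04  0.03 -0.01] w 0.236
delta [ 0.0019 -0.0013  0.0007] turn -0.0002
clock: 6.7
position: [0.44, 0.1087, 0.0371]
ee_rot: [0.042, 0.999, 0.0, 0.0]
ft_force: [-0.4, -0.8, -1.0]
grip_width: 0.243
t=6.70 pos [0.44   0.1087 0.0371] yaw -4.83 tilt [0.   0.01] F [-0.42 -0.77 -1.02] T [-0.03  0.04 -0.06] w 0.243
delta [ 0.0022 -0.0015  0.0001] turn -0.0002
```

```bash
for i in 1 2; do python3 -m handwheel '[{"jaw":5,"delta_pos":[0,0,0.0005],"turn":0},{"jaw":5,"delta_pos":[0,0,0.0005],"turn":0}]'|tr '\n' ' ';python3 go.py .4377 .1074 .037 -4.8|head -1; done
```

```text
clock: 6.87 position: [0.44, 0.1087, 0.0366] ee_rot: [0.042, 0.999, 0.0, 0.0] ft_force: [0.2, 1.0, -1.5] grip_width: 0.239 t=6.87 pos [0.44   0.1087 0.0366] yaw -4.83 tilt [0.01 0.01] F [ 0.16  0.98 -1.51] T [ 0.05  0.04 -0.01] w 0.239
clock: 7.03 position: [0.4401, 0.1087, 0.0365] ee_rot: [0.042, 0.999, 0.0, -0.0] ft_force: [-3.8, -1.5, 4.9] grip_width: 0.239 t=7.03 pos [0.4401 0.1087 0.0365] yaw -4.83 tilt [-0.01  0.02] F [-3.81 -1.47  4.93] T [-0.16  0.6   0.02] w 0.239
```

```bash
python3 -m handwheel '[{"jaw":5,"delta_pos":[0,0,-0.0006],"turn":0},{"jaw":5,"delta_pos":[-0.006,0,-0.0006],"turn":0},{"jaw":5,"delta_pos":[-0.012,0,-0.0006],"turn":0},{"jaw":5,"delta_pos":[-0.018,0,-0.0006],"turn":0},{"jaw":5,"delta_pos":[-0.024,0,-0.0006],"turn":0},{"jaw":5,"delta_pos":[-0.03,0,-0.0006],"turn":0},{"jaw":5,"delta_pos":[-0.036,0,-0.0006],"turn":0},{"jaw":5,"delta_pos":[-0.042,0,-0.0006],"turn":0},{"jaw":5,"delta_pos":[-0.048,0,-0.0006],"turn":0}]';python3 go.py .4377 .1074 .037 -4.8|head -1
python3 - <<'E'
from h import *
for n in("scene","top"):
    a=camera(n)[:,:,::-1]; cv2.imwrite(f"pics/{n}5.png",a)
    a=cv2.convertScaleAbs(np.ascontiguousarray(a),alpha=1.5)
    if n=="top": crop(a,165,155,255,260,5,"pics/top5c.png")
    else: crop(a,260,230,370,320,7,"pics/scene5c.png")
E
```

```text
clock: 7.78
position: [0.4876, 0.1047, 0.0365]
ee_rot: [0.042, 0.999, -0.0, -0.001]
ft_force: [-6.1, -0.0, 4.6]
grip_width: 0.241
t=7.78 pos [0.4876 0.1047 0.0365] yaw -4.82 tilt [-0.11 -0.  ] F [-6.12 -0.03  4.57] T [0.17 1.16 0.07] w 0.241
```

View pics/scene5c.png

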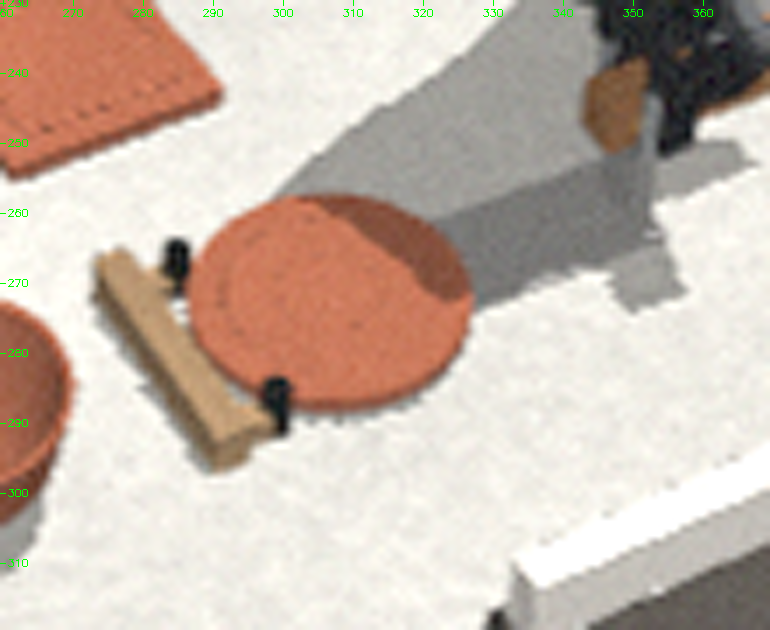

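View pics/top5c.png

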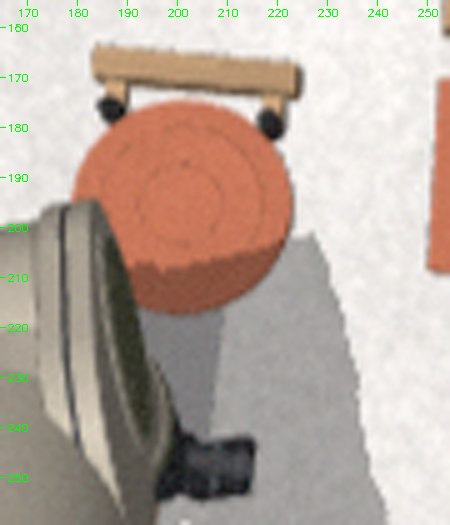

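The blade is going in under the plaque, with its front at about (325,268) in the scene view and the plaque still against its posts. I'll continue.

```bash
python3 -m handwheel '[{"jaw":5,"delta_pos":[-0.006,0,0],"turn":0},{"jaw":5,"delta_pos":[-0.012,0,0],"turn":0},{"jaw":5,"delta_pos":[-0.018,0,0],"turn":0},{"jaw":5,"delta_pos":[-0.024,0,0],"turn":0},{"jaw":5,"delta_pos":[-0.03,0,0],"turn":0},{"jaw":5,"delta_pos":[-0.036,0,0],"turn":0}]';python3 go.py .4377 .1074 .037 -4.8|head -1;
python3 -m handwheel '[{"jaw":5,"delta_pos":[-0.006,0,0],"turn":0},{"jaw":5,"delta_pos":[-0.012,0,0],"turn":0},{"jaw":5,"delta_pos":[-0.018,0,0],"turn":0},{"jaw":5,"delta_pos":[-0.024,0,0],"turn":0},{"jaw":5,"delta_pos":[-0.026,0,0],"turn":0},{"jaw":5,"delta_pos":[-0.026,0,0],"turn":0}]';python3 go.py .4377 .1074 .037 -4.8|head -1
python3 - <<'E'
from h import *
for n in("scene","top"):
    a=camera(n)[:,:,::-1]; cv2.imwrite(f"pics/{n}6.png",a)
    a=cv2.convertScaleAbs(np.ascontiguousarray(a),alpha=1.5)
    if n=="top": crop(a,165,155,255,260,5,"pics/top6c.png")
    else: crop(a,260,230,370,320,7,"pics/scene6c.png")
E
```

```text
clock: 8.38
position: [0.5225, 0.1018, 0.0365]
ee_rot: [0.042, 0.999, 0.0, -0.002]
ft_force: [-10.7, 0.1, 9.7]
grip_width: 0.239
t=8.38 pos [0.5225 0.1018 0.0365] yaw -4.81 tilt [-0.19  0.01] F [-10.69   0.08   9.68] T [0.18 2.14 0.03] w 0.239
clock: 8.88
position: [0.5486, 0.0998, 0.0365]
ee_rot: [0.042, 0.999, 0.0, -0.001]
ft_force: [-6.0, 0.8, 5.7]
grip_width: 0.243
t=8.88 pos [0.5486 0.0998 0.0365] yaw -4.81 tilt [-0.16  0.02] F [-6.01  0.78  5.7 ] T [0.3  1.34 0.05] w 0.243
```

View pics/scene6c.png

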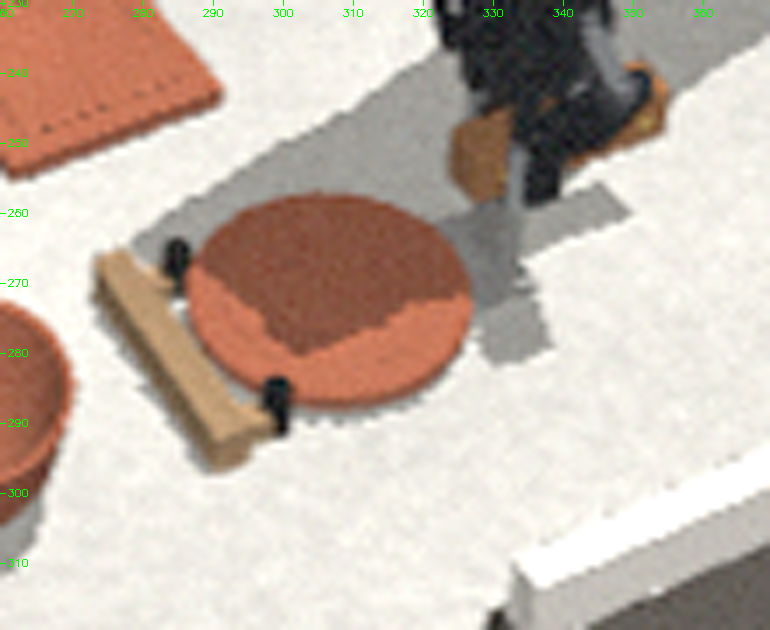

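View pics/top6c.png

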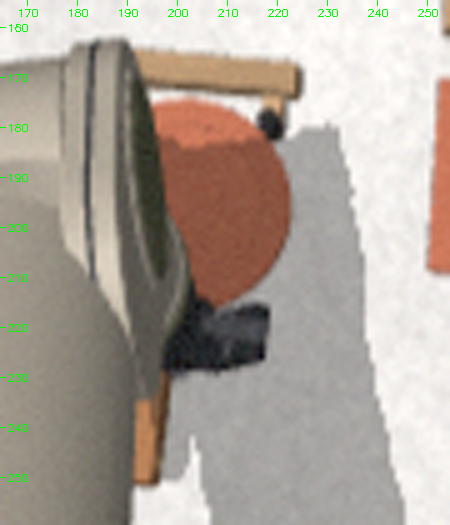

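```bash
python3 -m handwheel '[{"jaw":5,"delta_pos":[-0.004,0,0],"turn":0},{"jaw":5,"delta_pos":[-0.008,0,0],"turn":0},{"jaw":5,"delta_pos":[-0.012,0,0],"turn":0},{"jaw":5,"delta_pos":[-0.012,0,0],"turn":0},{"jaw":5,"delta_pos":[-0.012,0,0],"turn":0}]' 120;python3 go.py .4377 .1074 .037 -4.8|head -1
python3 - <<'E'
from h import *
a=camera("scene")[:,:,::-1]; cv2.imwrite("pics/scene7.png",a)
crop(cv2.convertScaleAbs(np.ascontiguousarray(a),alpha=2),280,235,350,295,10,"pics/scene7c.png")
E
```

```text
clock: 9.4
position: [0.5612, 0.0986, 0.0366]
ee_rot: [0.042, 0.999, 0.0, -0.0]
ft_force: [-3.8, 0.3, 2.9]
grip_width: 0.237
t=9.40 pos [0.5612 0.0986 0.0366] yaw -4.81 tilt [-0.06  0.01] F [-3.85  0.32  2.95] T [0.31 0.72 0.04] w 0.237
```

View pics/scene7c.png

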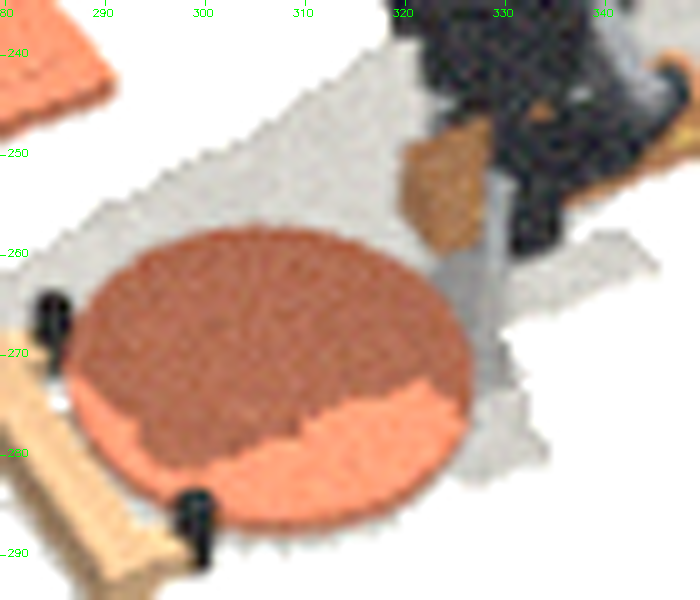

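The neck is now close to the plaque's near edge (gap at about (327,265)), there was no force jump, and the plaque is still at its posts. I'll lift gently, easing off the posts.

```bash
python3 -m handwheel '[{"jaw":5,"delta_pos":[0,0,-0.001],"turn":0},{"jaw":5,"delta_pos":[0.001,0,-0.003],"turn":0},{"jaw":5,"delta_pos":[0.002,0,-0.006],"turn":0},{"jaw":5,"delta_pos":[0.003,0,-0.011],"turn":0},{"jaw":5,"delta_pos":[0.004,0,-0.017],"turn":0},{"jaw":5,"delta_pos":[0.005,0,-0.023],"turn":0},{"jaw":5,"delta_pos":[0.005,0,-0.028],"turn":0},{"jaw":5,"delta_pos":[0.005,0,-0.03],"turn":0},{"jaw":5,"delta_pos":[0.005,0,-0.03],"turn":0}]' 120;python3 go.py .4377 .1074 .037 -4.8|head -1
python3 - <<'E'
from h import *
a=camera("scene")[:,:,::-1]; cv2.imwrite("pics/scene8.png",a)
crop(cv2.convertScaleAbs(np.ascontiguousarray(a),alpha=2),275,210,355,295,7,"pics/scene8c.png")
E
```

```text
clock: 10.2
position: [0.5571, 0.099, 0.0676]
ee_rot: [0.042, 0.999, 0.0, 0.001]
ft_force: [0.5, -0.2, -4.5]
grip_width: 0.24
t=10.20 pos [0.5571 0.099  0.0676] yaw -4.83 tilt [0.08 0.04] F [ 0.55 -0.25 -4.53] T [ 0.05  0.16 -0.04] w 0.240
```

View pics/scene8c.png

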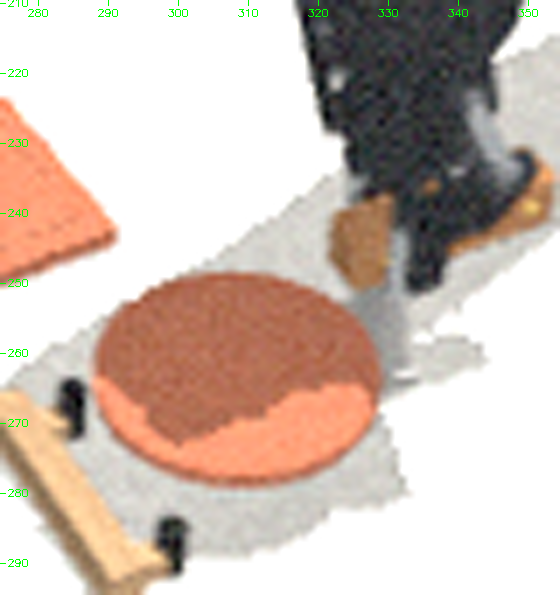

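The plaque is up and level on the blade, clear of the posts (plaque centre (310,263)). I'll raise it higher and carry it to the rack.

```bash
python3 -m handwheel '[{"jaw":5,"delta_pos":[0,0,-0.003],"turn":0},{"jaw":5,"delta_pos":[0,0,-0.009],"turn":0},{"jaw":5,"delta_pos":[0,0,-0.017],"turn":0},{"jaw":5,"delta_pos":[0,0,-0.026],"turn":0},{"jaw":5,"delta_pos":[0,0,-0.035],"turn":0},{"jaw":5,"delta_pos":[0,0,-0.044],"turn":0},{"jaw":5,"delta_pos":[0,0,-0.051],"turn":0},{"jaw":5,"delta_pos":[0,0,-0.055],"turn":0},{"jaw":5,"delta_pos":[0,0,-0.057],"turn":0},{"jaw":5,"delta_pos":[0,0,-0.057],"turn":0}]' 120;python3 go.py .5421 .3106 .125 -3.8
```

```text
clock: 11.08
position: [0.5567, 0.0989, 0.1241]
ee_rot: [0.042, 0.999, 0.0, 0.0]
ft_force: [-0.3, 0.8, -3.9]
grip_width: 0.238
t=11.08 pos [0.5567 0.0989 0.1241] yaw -4.82 tilt [0.03 0.02] F [-0.34  0.84 -3.92] T [ 0.03  0.2  -0.01] w 0.238
delta [ 0.0323  0.2097 -0.0008] turn -0.0057
```

```bash
python3 -m handwheel '[{"jaw":5,"delta_pos":[0.0004,0.003,0],"turn":-0.0003},{"jaw":5,"delta_pos":[0.0014,0.009,0],"turn":-0.0006},{"jaw":5,"delta_pos":[0.003,0.018,0],"turn":-0.001},{"jaw":5,"delta_pos":[0.0045,0.029,0],"turn":-0.0013},{"jaw":5,"delta_pos":[0.006,0.041,0],"turn":-0.0016},{"jaw":5,"delta_pos":[0.008,0.053,0],"turn":-0.002},{"jaw":5,"delta_pos":[0.01,0.065,0],"turn":-0.0023},{"jaw":5,"delta_pos":[0.012,0.077,0],"turn":-0.0026},{"jaw":5,"delta_pos":[0.014,0.089,0],"turn":-0.003},{"jaw":5,"delta_pos":[0.016,0.101,0],"turn":-0.003}]' >/dev/null
python3 -m handwheel '[{"jaw":5,"delta_pos":[0.002,0.012,0],"turn":-0.0003},{"jaw":5,"delta_pos":[0.004,0.024,0],"turn":-0.0006},{"jaw":5,"delta_pos":[0.006,0.036,0],"turn":-0.001},{"jaw":5,"delta_pos":[0.008,0.048,0],"turn":-0.0013},{"jaw":5,"delta_pos":[0.009,0.06,0],"turn":-0.0016},{"jaw":5,"delta_pos":[0.011,0.072,0],"turn":-0.002},{"jaw":5,"delta_pos":[0.013,0.084,0],"turn":-0.0023},{"jaw":5,"delta_pos":[0.0145,0.094,0],"turn":-0.0026},{"jaw":5,"delta_pos":[0.016,0.102,0],"turn":-0.003},{"jaw":5,"delta_pos":[0.016,0.106,0],"turn":-0.003}]' ;python3 go.py .5421 .3106 .125 -3.8
```

```text
clock: 12.75
position: [0.5406, 0.3094, 0.1236]
ee_rot: [0.032, 0.999, 0.0, -0.0]
ft_force: [-0.6, 0.5, -1.6]
grip_width: 0.241
t=12.75 pos [0.5406 0.3094 0.1236] yaw -3.66 tilt [-0.02  0.02] F [-0.65  0.46 -1.65] T [ 0.02  0.24 -0.01] w 0.241
delta [-0.0014  0.0013 -0.0014] turn 0.0008
```

```bash
python3 -m handwheel '[{"jaw":5,"delta_pos":[-0.001,0.001,0.003],"turn":0.0008},{"jaw":5,"delta_pos":[-0.001,0.001,0.008],"turn":0.0008},{"jaw":5,"delta_pos":[-0.001,0.001,0.014],"turn":0.0008},{"jaw":5,"delta_pos":[-0.001,0.001,0.02],"turn":0.0008},{"jaw":5,"delta_pos":[-0.001,0.001,0.026],"turn":0.0008},{"jaw":5,"delta_pos":[-0.001,0.001,0.030],"turn":0.0008},{"jaw":5,"delta_pos":[-0.001,0.001,0.033],"turn":0.0008},{"jaw":5,"delta_pos":[-0.001,0.001,0.033],"turn":0.0008},{"jaw":5,"delta_pos":[-0.001,0.001,0.033],"turn":0.0008}]' ;python3 go.py .5421 .3106 .09 -3.8
python3 - <<'E'
from h import *
for n in("scene","top"):
    a=camera(n)[:,:,::-1]; cv2.imwrite(f"pics/{n}9.png",a)
    a=cv2.convertScaleAbs(np.ascontiguousarray(a),alpha=1.7)
    if n=="top": crop(a,75,155,165,255,6,"pics/top9c.png")
    else: crop(a,320,270,420,355,7,"pics/scene9c.png")
E
```

```text
clock: 13.5
position: [0.5422, 0.3086, 0.0906]
ee_rot: [0.034, 0.999, -0.0, -0.0]
ft_force: [0.2, -0.2, -4.0]
grip_width: 0.241
t=13.50 pos [0.5422 0.3086 0.0906] yaw -3.90 tilt [-0.01 -0.  ] F [ 0.18 -0.18 -3.98] T [0.06 0.18 0.01] w 0.241
delta [0.0002 0.002  0.0006] turn -0.0005
```

View pics/scene9c.png

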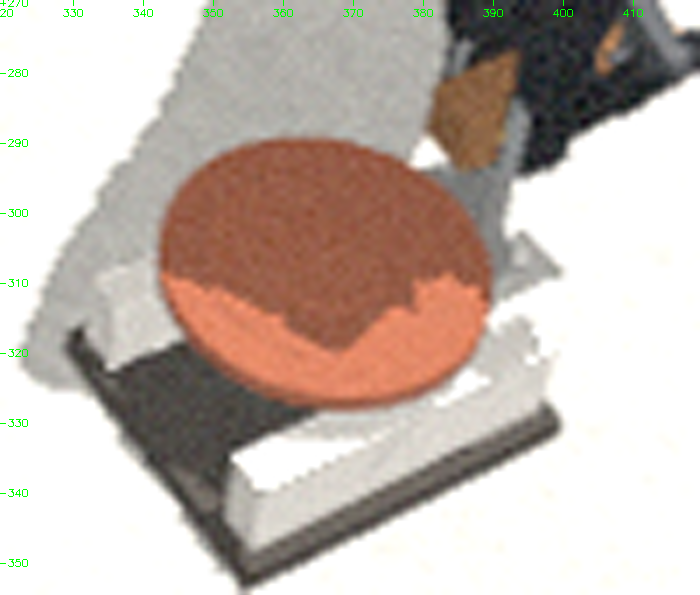

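View pics/top9c.png

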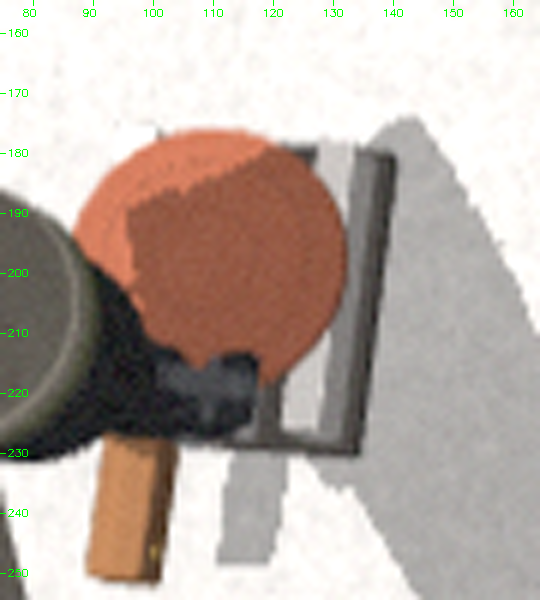

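```bash
python3 - <<'E'
from h import *
zt=.0906-.0345+.012
# colour ellipse fits via rim points
a=cv2.imread("pics/top9.png"); P=np.array([(76,232),(80,215),(100,180),(125,154),(165,134),(212,128),(258,135),(300,160),(330,195),(345,235),(347,270),(340,310),(318,348),(290,370)])/6+[74.5,154.5]
W=pix2w("top",P,zt)[:,:2]
def circ(W):
    A=np.c_[2*W,np.ones(len(W))]; s=np.linalg.lstsq(A,(W**2).sum(1),rcond=None)[0]; return s[:2],np.sqrt(s[2]+s[:2]@s[:2])
print("top plaque",circ(W),"rack top .6076 .3049")
P=np.array([(158,255),(163,225),(185,185),(220,155),(260,140),(310,138),(360,148),(410,170),(450,205),(480,245),(491,285),(480,330),(160,272)])/7+[319.5,269.5]
W=pix2w("scene",P,zt)[:,:2]; print("scene plaque",circ(W),"rack scene .6130 .3093")
E
```

```text
top plaque (array([0.60791692, 0.30192902]), np.float64(0.05596305407901578)) rack top .6076 .3049
scene plaque (array([0.61324824, 0.30498633]), np.float64(0.05404480203484779)) rack scene .6130 .3093
```

Both cameras put the plaque at the rack's centre along x and 3–4 mm short in y, so I'll shift it and then set it down slowly.

```bash
python3 -m handwheel '[{"jaw":5,"delta_pos":[0,0.001,0],"turn":-0.0003},{"jaw":5,"delta_pos":[0,0.002,0.001],"turn":-0.0005},{"jaw":5,"delta_pos":[0,0.003,0.003],"turn":-0.0005},{"jaw":5,"delta_pos":[0,0.003,0.005],"turn":-0.0005},{"jaw":5,"delta_pos":[0,0.003,0.007],"turn":-0.0005},{"jaw":5,"delta_pos":[0,0.003,0.008],"turn":-0.0005},{"jaw":5,"delta_pos":[0,0.003,0.0085],"turn":-0.0005},{"jaw":5,"delta_pos":[0,0.003,0.0085],"turn":-0.0005}]' ;python3 go.py .5421 .313 .0645 -3.8
python3 - <<'E'
from h import *
a=camera("scene")[:,:,::-1]; cv2.imwrite("pics/scene10.png",a)
crop(cv2.convertScaleAbs(np.ascontiguousarray(a),alpha=1.2),320,270,420,355,7,"pics/scene10c.png")
a=camera("top")[:,:,::-1]; cv2.imwrite("pics/top10.png",a)
crop(cv2.convertScaleAbs(np.ascontiguousarray(a),alpha=1.5),75,155,165,255,6,"pics/top10c.png")
E
```

```text
clock: 14.27
position: [0.5423, 0.3116, 0.0821]
ee_rot: [0.033, 0.999, -0.0, -0.0]
ft_force: [-0.3, -0.1, -3.6]
grip_width: 0.238
t=14.27 pos [0.5423 0.3116 0.0821] yaw -3.81 tilt [-0.01 -0.  ] F [-0.27 -0.08 -3.56] T [ 0.05  0.18 -0.  ] w 0.238
delta [0.0003 0.0014 0.0176] turn -0.0000
```

View pics/scene10c.png

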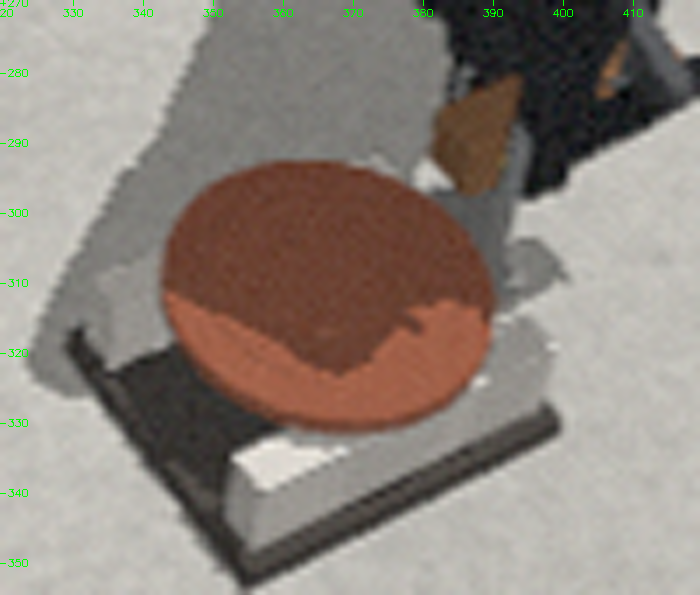

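View pics/top10c.png

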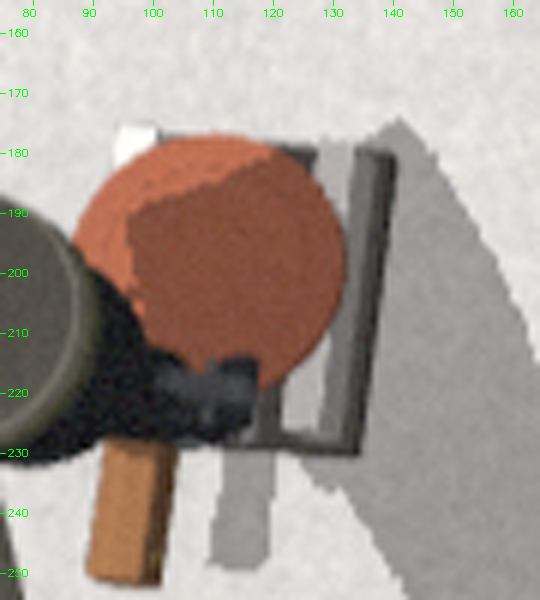

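```bash
python3 - <<'E'
from h import *
zt=.0821-.0345+.012
def circ(W,r=.055):
    from scipy.optimize import least_squares
    return least_squares(lambda c:np.linalg.norm(W-c,axis=1)-r,W.mean(0)).x
def rim(n,box,z,cut):
    a=cv2.imread(f"pics/{n}10.png").astype(int); m=((a[:,:,2]-a[:,:,0])>22).astype(np.uint8)
    x0,y0,x1,y1=box; q=np.zeros_like(m); q[y0:y1,x0:x1]=m[y0:y1,x0:x1]
    c=max(cv2.findContours(q,cv2.RETR_EXTERNAL,cv2.CHAIN_APPROX_NONE)[0],key=cv2.contourArea)[:,0]
    c=c[cut(c)]; W=pix2w(n,c,z)[:,:2]; 
    for _ in range(3):
        p=circ(W,.054); e=abs(np.linalg.norm(W-p,axis=1)-.054); W=W[e<.002]
    return p,len(W),len(c)
print(rim("top",(80,170,140,222),zt,lambda c:(c[:,1]<192)|((c[:,0]>122)&(c[:,1]<215))))
print(rim("scene",(335,285,395,335),zt,lambda c:(c[:,1]<312)&((c[:,0]<378)|(c[:,0]>387))))
E
```

```text
(array([0.60933391, 0.30453081]), 72, 72)
(array([0.61287279, 0.30906211]), 49, 49)
```

Centred within about 1 mm in both views. Lowering now.

```bash
python3 -m handwheel '[{"jaw":5,"delta_pos":[0,0,0.001],"turn":0},{"jaw":5,"delta_pos":[0,0,0.0018],"turn":0},{"jaw":5,"delta_pos":[0,0,0.0026],"turn":0},{"jaw":5,"delta_pos":[0,0,0.0034],"turn":0},{"jaw":5,"delta_pos":[0,0,0.0042],"turn":0},{"jaw":5,"delta_pos":[0,0,0.005],"turn":0},{"jaw":5,"delta_pos":[0,0,0.007],"turn":0},{"jaw":5,"delta_pos":[0,0,0.010],"turn":0},{"jaw":5,"delta_pos":[0,0,0.0135],"turn":0},{"jaw":5,"delta_pos":[0,0,0.0165],"turn":0}]' ;python3 -m handwheel '[{"jaw":5,"delta_pos":[0,0,0],"turn":0},{"jaw":5,"delta_pos":[0,0,0],"turn":0}]';python3 go.py .5421 .313 .0645 -3.8
python3 - <<'E'
from h import *
a=camera("scene")[:,:,::-1]; cv2.imwrite("pics/scene11.png",a)
crop(cv2.convertScaleAbs(np.ascontiguousarray(a),alpha=1.4),320,270,420,355,7,"pics/scene11c.png")
E
```

```text
clock: 15.2
position: [0.5423, 0.3116, 0.0652]
ee_rot: [0.033, 0.999, -0.0, -0.0]
ft_force: [-0.1, 0.5, -1.3]
grip_width: 0.232
clock: 15.37
position: [0.5422, 0.3116, 0.0654]
ee_rot: [0.033, 0.999, -0.0, -0.0]
ft_force: [-0.2, -0.8, -1.5]
grip_width: 0.237
t=15.37 pos [0.5422 0.3116 0.0654] yaw -3.80 tilt [-0.02 -0.02] F [-0.24 -0.82 -1.53] T [-0.    0.07 -0.06] w 0.237
delta [0.0002 0.0014 0.0009] turn 0.0000
```

View pics/scene11c.png

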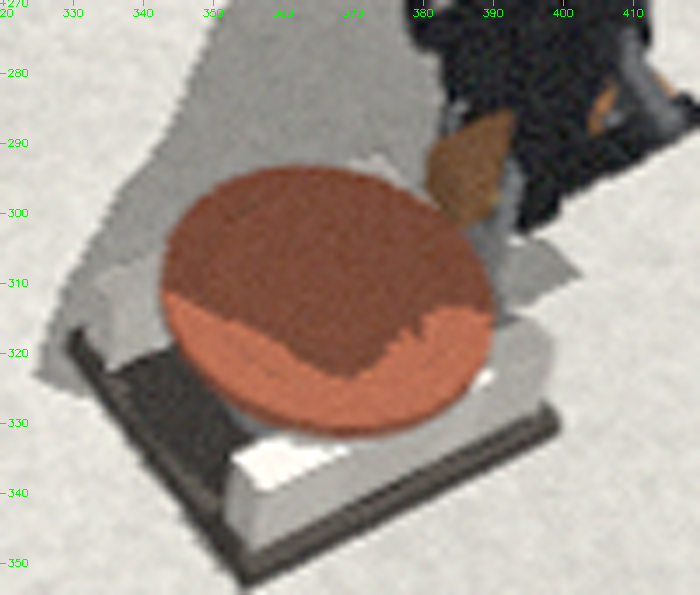

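The plaque rests on both bars and the wrist force is back to the lifter's weight alone. I'll draw the blade out along -x.

```bash
python3 -m handwheel '[{"jaw":5,"delta_pos":[0.004,0,0],"turn":0},{"jaw":5,"delta_pos":[0.014,0,0],"turn":0},{"jaw":5,"delta_pos":[0.028,0,0],"turn":0},{"jaw":5,"delta_pos":[0.044,0,0],"turn":0},{"jaw":5,"delta_pos":[0.060,0,0],"turn":0},{"jaw":5,"delta_pos":[0.076,0,0],"turn":0},{"jaw":5,"delta_pos":[0.092,0,0],"turn":0},{"jaw":5,"delta_pos":[0.108,0,0],"turn":0},{"jaw":5,"delta_pos":[0.122,0,0],"turn":0},{"jaw":5,"delta_pos":[0.130,0,0],"turn":0}]' ;python3 -m handwheel '[{"jaw":5,"delta_pos":[0.004,0,0],"turn":0},{"jaw":5,"delta_pos":[0.004,0,-0.02],"turn":0},{"jaw":5,"delta_pos":[0.004,0,-0.05],"turn":0},{"jaw":5,"delta_pos":[0.004,0,-0.075],"turn":0},{"jaw":5,"delta_pos":[0.004,0,-0.08],"turn":0},{"jaw":5,"delta_pos":[0.004,0,-0.08],"turn":0}]'
python3 - <<'E'
from h import *
for n in("scene","top"):
    a=camera(n)[:,:,::-1]; cv2.imwrite(f"pics/{n}12.png",a)
E
python3 go.py .5212 -.302 .14 -9.3
```

```text
clock: 16.25
position: [0.4103, 0.3207, 0.0658]
ee_rot: [0.032, 0.999, 0.0, -0.0]
ft_force: [0.8, 0.3, -1.5]
grip_width: 0.242
clock: 16.75
position: [0.4099, 0.3213, 0.1477]
ee_rot: [0.033, 0.999, 0.002, 0.001]
ft_force: [-1.0, 0.3, -1.5]
grip_width: 0.235
t=16.85 pos [0.4085 0.3202 0.1449] yaw -3.81 tilt [-0.03 -0.02] F [-0.58 -0.77 -2.21] T [ 0.02  0.01 -0.  ] w 0.241
delta [-0.1539 -0.6133  0.0051] turn 0.0305
```

View pics/scene12.png

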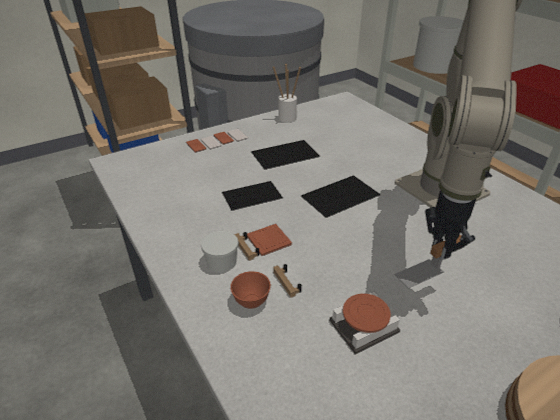

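View pics/top12.png

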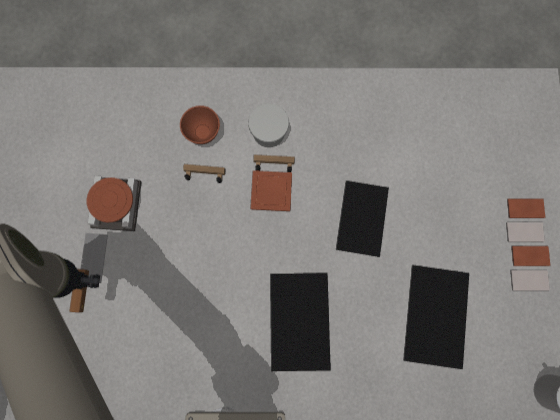

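The plaque sits on the rack (top view (110,199)), the blade is free, and nothing else has moved. I'll return to the mat.

```bash
python3 -m handwheel '[{"jaw":5,"delta_pos":[-0.002,-0.01,0],"turn":0},{"jaw":5,"delta_pos":[-0.008,-0.03,0],"turn":0.005},{"jaw":5,"delta_pos":[-0.015,-0.06,0],"turn":0.01},{"jaw":5,"delta_pos":[-0.022,-0.09,0],"turn":0.015},{"jaw":5,"delta_pos":[-0.03,-0.12,0],"turn":0.02},{"jaw":5,"delta_pos":[-0.038,-0.15,0],"turn":0.025},{"jaw":5,"delta_pos":[-0.045,-0.18,0],"turn":0.03},{"jaw":5,"delta_pos":[-0.052,-0.21,0],"turn":0.03},{"jaw":5,"delta_pos":[-0.06,-0.24,0],"turn":0.03},{"jaw":5,"delta_pos":[-0.068,-0.27,0],"turn":0.03}]' >/dev/null; python3 go.py .5208 -.3011 .14 -9.3
```

```text
t=17.68 pos [0.4576 0.0431 0.1449] yaw -9.33 tilt [-0.08 -0.01] F [ 0.84  0.71 -2.2 ] T [0.06 0.01 0.04] w 0.239
delta [-0.1182 -0.3294  0.0048] turn -0.0002
```

```bash
python3 -m handwheel '[{"jaw":5,"delta_pos":[-0.011,-0.03,0],"turn":0},{"jaw":5,"delta_pos":[-0.022,-0.06,0],"turn":0},{"jaw":5,"delta_pos":[-0.033,-0.092,0],"turn":0},{"jaw":5,"delta_pos":[-0.045,-0.125,0],"turn":0},{"jaw":5,"delta_pos":[-0.058,-0.16,0],"turn":0},{"jaw":5,"delta_pos":[-0.07,-0.195,0],"turn":0},{"jaw":5,"delta_pos":[-0.083,-0.23,0],"turn":0},{"jaw":5,"delta_pos":[-0.095,-0.265,0],"turn":0},{"jaw":5,"delta_pos":[-0.107,-0.3,0],"turn":0},{"jaw":5,"delta_pos":[-0.115,-0.32,0],"turn":0}]' >/dev/null; python3 go.py .5208 -.3011 .07 -9.3
```

```text
t=18.52 pos [ 0.5181 -0.2936  0.145 ] yaw -9.52 tilt [-0.1  -0.11] F [-0.01 -1.04 -1.67] T [-0.01  0.1   0.  ] w 0.239
delta [-0.004  -0.0068  0.075 ] turn -0.0012
```

```bash
python3 -m handwheel '[{"jaw":5,"delta_pos":[-0.003,-0.007,0],"turn":-0.0005},{"jaw":5,"delta_pos":[-0.003,-0.007,0.02],"turn":-0.0005},{"jaw":5,"delta_pos":[-0.003,-0.007,0.045],"turn":-0.0005},{"jaw":5,"delta_pos":[-0.003,-0.007,0.07],"turn":-0.0005},{"jaw":5,"delta_pos":[-0.003,-0.007,0.085],"turn":-0.0005},{"jaw":5,"delta_pos":[-0.003,-0.007,0.09],"turn":-0.0005},{"jaw":5,"delta_pos":[-0.003,-0.007,0.09],"turn":-0.0005},{"jaw":5,"delta_pos":[-0.003,-0.007,0.09],"turn":-0.0005}]' >/dev/null; python3 go.py .5208 -.3011 .0415 -9.3
python3 - <<'E'
from h import *
for n in("scene","top"):
    a=camera(n)[:,:,::-1]; cv2.imwrite(f"pics/{n}13.png",a)
    p=w2pix(n,get_obs()['position'])[0]; x,y=p.astype(int)
    crop(cv2.convertScaleAbs(np.ascontiguousarray(a),alpha=1.8),x-55,y-45,x+45,y+45,6,f"pics/{n}13c.png")
E
```

```text
t=19.18 pos [ 0.5224 -0.2955  0.0563] yaw -9.15 tilt [ 0.   -0.01] F [ 0.21 -0.59 -1.83] T [-0.03  0.03 -0.02] w 0.236
delta [ 0.0007 -0.0058  0.0148] turn 0.0008
```

View pics/scene13c.png

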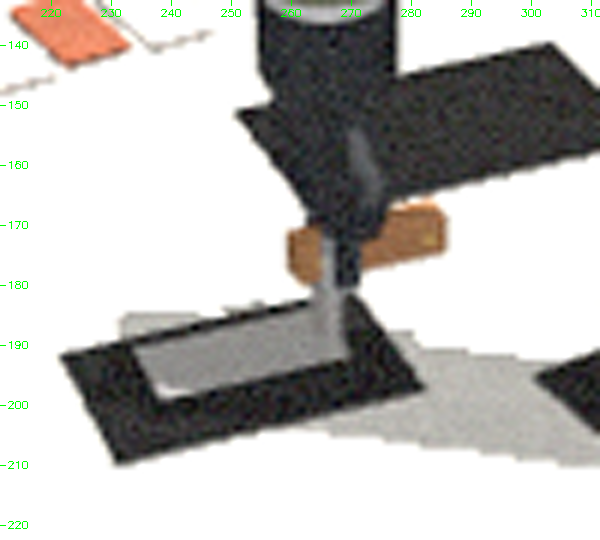

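View pics/top13c.png

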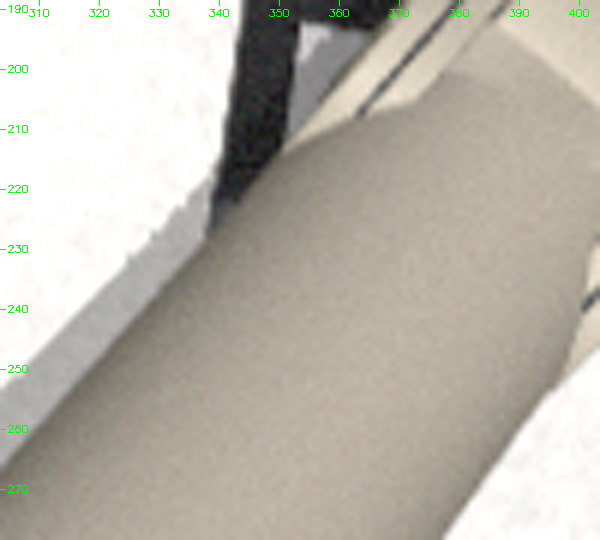

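```bash
python3 -m handwheel '[{"jaw":5,"delta_pos":[0,-0.003,0.002],"turn":0.0008},{"jaw":5,"delta_pos":[0.0007,-0.0058,0.007],"turn":0.0008},{"jaw":5,"delta_pos":[0.0007,-0.0058,0.012],"turn":0.0008},{"jaw":5,"delta_pos":[0.0007,-0.0058,0.014],"turn":0.0008},{"jaw":5,"delta_pos":[0.0007,-0.0058,0.0145],"turn":0.0008},{"jaw":5,"delta_pos":[0.0007,-0.0058,0.0145],"turn":0.0008}]' >/dev/null; python3 go.py .5208 -.3011 .0405 -9.3
for i in 1 2; do python3 -m handwheel '[{"jaw":5,"delta_pos":[0,0,0.0005],"turn":0},{"jaw":5,"delta_pos":[0,0,0.0005],"turn":0}]' >/dev/null;python3 go.py .5208 -.3011 .0405 -9.3|head -1; done
```

```text
t=19.78 pos [ 0.5211 -0.3006  0.041 ] yaw -9.26 tilt [-0.02  0.01] F [-0.61  0.25 -1.05] T [-0.06  0.06 -0.  ] w 0.243
delta [ 0.0002 -0.0005  0.0005] turn 0.0002
t=19.95 pos [ 0.5213 -0.3005  0.0407] yaw -9.25 tilt [0.01 0.  ] F [-0.81  0.9  -1.06] T [0.05 0.07 0.01] w 0.239
t=20.12 pos [ 0.5213 -0.3006  0.0406] yaw -9.26 tilt [0.02 0.02] F [-1.91  0.88  4.03] T [0.4  0.46 0.04] w 0.239
```

Contact with the mat. I'll release gently and rise.

```bash
python3 -m handwheel '[{"jaw":30,"delta_pos":[0,0,0],"turn":0},{"jaw":45,"delta_pos":[0,0,0],"turn":0},{"jaw":85,"delta_pos":[0,0,0],"turn":0},{"jaw":85,"delta_pos":[0,0,0],"turn":0},{"jaw":85,"delta_pos":[0,0,0],"turn":0},{"jaw":85,"delta_pos":[0,0,0],"turn":0}]' 20; python3 -m handwheel '[{"jaw":85,"delta_pos":[0,0,-0.01],"turn":0},{"jaw":85,"delta_pos":[0,0,-0.03],"turn":0},{"jaw":85,"delta_pos":[0,0,-0.06],"turn":0},{"jaw":85,"delta_pos":[0,0,-0.1],"turn":0},{"jaw":85,"delta_pos":[0,0,-0.14],"turn":0},{"jaw":85,"delta_pos":[0.04,0.03,-0.17],"turn":0},{"jaw":85,"delta_pos":[0.08,0.07,-0.17],"turn":0},{"jaw":85,"delta_pos":[0.1,0.1,-0.17],"turn":0},{"jaw":85,"delta_pos":[0.1,0.13,-0.17],"turn":0},{"jaw":85,"delta_pos":[0.1,0.16,-0.17],"turn":0}]'
python3 -m handwheel '[{"jaw":85,"delta_pos":[0,0.04,0],"turn":0},{"jaw":85,"delta_pos":[0,0.08,0],"turn":0},{"jaw":85,"delta_pos":[0,0.1,0],"turn":0},{"jaw":85,"delta_pos":[0,0.1,0],"turn":0},{"jaw":85,"delta_pos":[0,0.1,0],"turn":0}]'
python3 - <<'E'
from h import *
for n in("scene","top"):
    a=camera(n)[:,:,::-1]; cv2.imwrite(f"pics/{n}14.png",a)
    a=cv2.convertScaleAbs(np.ascontiguousarray(a),alpha=1.6,beta=15)
    if n=="top":
        crop(a,330,172,400,272,6,"pics/top14m.png"); crop(a,80,165,155,240,8,"pics/top14r.png")
E
```

```text
clock: 20.62
position: [0.5212, -0.3006, 0.0402]
ee_rot: [0.081, 0.997, 0.0, 0.0]
ft_force: [0.5, -0.2, -0.5]
grip_width: 0.996
clock: 21.45
position: [0.4464, -0.1258, 0.2114]
ee_rot: [0.082, 0.997, 0.001, 0.001]
ft_force: [2.3, 0.9, -0.4]
grip_width: 0.993
clock: 21.87
position: [0.4644, -0.0275, 0.2107]
ee_rot: [0.08, 0.997, -0.0, 0.0]
ft_force: [-0.3, 0.1, 0.0]
grip_width: 0.994
```

View pics/top14m.png

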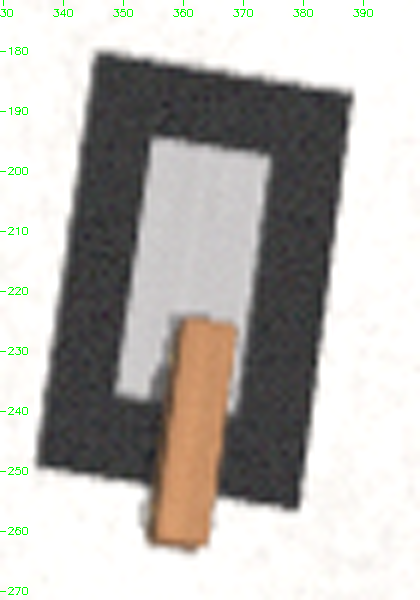

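View pics/top14r.png

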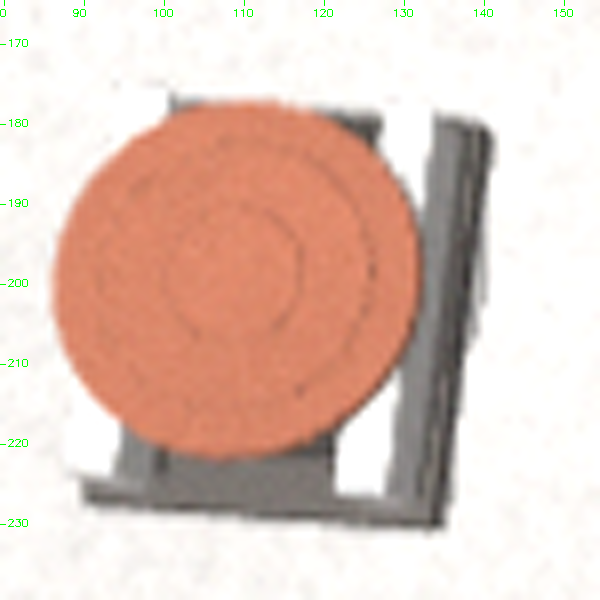

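View pics/scene14.png

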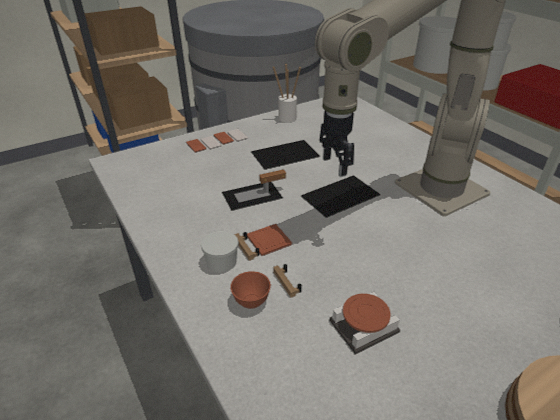

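```bash
python3 - <<'E'
from h import *; from m import q,ctr
print(pix2w("top",q([(53,279),(422,279),(237,100),(237,458)],8,80,165),.057)[:,:2].mean(0))
ctr("blade",q([(151,138),(271,157),(235,415),(114,397)],6,330,172),.006)
c=(np.array([.6076,.3049]));print("axes bars")
E
```

```text
[0.6086129  0.30498507]
blade c [ 0.5743 -0.3107] len 0.111 wid 0.0506 yaw -9.75 yaw_e -8.84
axes bars
```

```bash
python3 go.py .46 -.03 .21 -9.3|head -1; python3 -c "
from workcell import hand_in; print(hand_in())"
```

```text
t=21.97 pos [ 0.4643 -0.0293  0.2106] yaw -9.36 tilt [ 0.02 -0.  ] F [-0.05 -0.58  0.3 ] T [-0.01 -0.   -0.03] w 0.993
the job is handed in; nothing more can be done
None
```

The job is done and handed in at about 22 s; no verdict was reported. I gripped the lifter by its handle, slid the blade under the round plaque against its stop and lifted it level. I set it across the two kiln bars, drew the blade out along -x and laid the lifter back on the smallest mat.

- **Plaque:** in the top camera it sits about 1 mm from the rack centre, flat on both bars.
- **Lifter:** the whole blade is on the mat, about 2 mm from the mat's centre and within about 0.5° of its direction.
- **Everything else:** the square plaque, tub and bowl look unmoved, and the arm ended clear with the gripper open. The highest wrist force reported was about 14 N.
- **Disagreement:** the two cameras differ by about 5 mm in absolute position. I aligned objects relative to each other within each view, and those results agreed to about 1–2 mm. The final placements were measured in the top camera only; the scene picture was only looked at.

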